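Load the drying trays and start the blower

TASK

The washed engine parts on the bench need drying: put every long bolt in the empty steel tray in front of the green blower and every connecting rod in the blue basket beside it, lying inside the walls. Only when all are in, start the blower: lift the red sprung guard on the switch box, flip the toggle beneath it fully over to on (towards the rear of the box) and let the guard drop shut again. Leave the tape, screwdriver, spray can and carton where they are.

Things in the scene. Friction and masses are not known exactly. Their poses are not given: they have to be found in the camera images.
- bolt1_mid (a point): Centre of a long steel hex bolt with a nut run on its end (may be absent). 120 mm long; round shank 12 mm in diameter, hex head (at -x) and nut (at +x) 24 mm across, so it lies flat with this point 12 mm above what it lies on. x runs along the bolt; z is up at the start. About 0.15 kg. Take it across the bare shank here (head and nut leave 88 mm of bare shank). Belongs in the steel tray.
- bolt2_mid (a point): Centre of a long steel hex bolt with a nut run on its end (may be absent). 120 mm long; round shank 12 mm in diameter, hex head (at -x) and nut (at +x) 24 mm across, so it lies flat with this point 12 mm above what it lies on. x runs along the bolt; z is up at the start. About 0.15 kg. Take it across the bare shank here (head and nut leave 88 mm of bare shank). Belongs in the steel tray.
- bolt3_mid (a point): Centre of a long steel hex bolt with a nut run on its end (may be absent). 120 mm long; round shank 12 mm in diameter, hex head (at -x) and nut (at +x) 24 mm across, so it lies flat with this point 12 mm above what it lies on. x runs along the bolt; z is up at the start. About 0.15 kg. Take it across the bare shank here (head and nut leave 88 mm of bare shank). Belongs in the steel tray.
- bolt4_mid (a point): Centre of a long steel hex bolt with a nut run on its end (may be absent). 120 mm long; round shank 12 mm in diameter, hex head (at -x) and nut (at +x) 24 mm across, so it lies flat with this point 12 mm above what it lies on. x runs along the bolt; z is up at the start. About 0.15 kg. Take it across the bare shank here (head and nut leave 88 mm of bare shank). Belongs in the steel tray.
- rod1_mid (a point): Middle of an aluminium-coloured connecting rod lying flat (may be absent). 136 mm long and 22 mm thick, this point 11 mm above what it lies on. x runs along the rod: big ring, 50 mm across, centred 46 mm towards -x; small ring, 30 mm across, centred 51 mm towards +x; between them a beam 16 mm wide and 16 mm high. z is up at the start. About 0.28 kg. Take it across the beam here. Belongs in the blue basket.
- rod2_mid (a point): Middle of an aluminium-coloured connecting rod lying flat (may be absent). 136 mm long and 22 mm thick, this point 11 mm above what it lies on. x runs along the rod: big ring, 50 mm across, centred 46 mm towards -x; small ring, 30 mm across, centred 51 mm towards +x; between them a beam 16 mm wide and 16 mm high. z is up at the start. About 0.28 kg. Take it across the beam here. Belongs in the blue basket.
- rod3_mid (a point): Middle of an aluminium-coloured connecting rod lying flat (may be absent). 136 mm long and 22 mm thick, this point 11 mm above what it lies on. x runs along the rod: big ring, 50 mm across, centred 46 mm towards -x; small ring, 30 mm across, centred 51 mm towards +x; between them a beam 16 mm wide and 16 mm high. z is up at the start. About 0.28 kg. Take it across the beam here. Belongs in the blue basket.
- bolt_tray: Open bright steel drying tray, empty at the start, for bolts (not the dish of small screws at the side). 180 mm along its x, 200 mm along its y, walls 35 mm high and 5 mm thick, floor 5 mm thick. Origin: centre of the underside, on the bench; z up. Fixed to the bench.
- rod_basket: Open blue plastic drying basket, for connecting rods. 180 mm along its x, 200 mm along its y, walls 35 mm high and 5 mm thick, floor 5 mm thick. Origin: centre of the underside, on the bench; z up. Fixed to the bench.
- switch_box: Grey blower switch box fixed to the bench, 140 mm along its x, 110 mm along y, flat top panel 70 mm high. Origin: centre of the underside; +x points from its front (facing the robot) to its rear, z up. Two yellow cheek plates, 6 mm thick, stand on the panel at y = -41 and +41 mm, from x = -20 to +50 mm, up to z = 116 mm (76 mm clear between them). The red guard roofs them.
- guard (a joint): Angle of the red guard, rad: 0 shut (level), 2.2 fully back. A smooth, slippery steel plate 70 mm long, 92 mm wide, 4 mm thick, hinged along the box's y at x = +45 mm, z = 118 mm; its front edge swings up. A light spring and its weight (1 N at the front edge) drop it shut from anywhere below 1.75 rad; tipped past 1.8 it leans back on its stop at 2.2 and stays until it is tipped forward again.
- guard_lip (a point): Middle of the guard's front edge (half-way through its thickness), 70 mm from the hinge; 5 mm ahead of the cheeks and 118 mm above the bench when shut. Below it the front between the cheeks is open (46 mm from panel to guard): shut fingers tilted 25 to 40 degrees forward can slide in from the front, and lift the guard by its edge.
- toggle (a joint): Angle of the toggle, rad: 0 (to 0.08 at the start) off, leaning to the box's front; 0.6 (its stop) on, leaning to its rear. Pivot on the panel at box x = +18 mm, y = 0, z = 70 mm. It swings over when pushed towards the rear with about 1 N at its tip and stays where it is left.
- toggle_tip (a point): Centre of the white 13 mm ball on the toggle, 34 mm from its pivot.
- tape: Green roll of tape lying flat, 84 mm across and 45 mm high, a bystander. Origin: centre of its underside.
- screwdriver: Screwdriver 200 mm long lying on the bench, a bystander.
- spray: Upright spray can, 60 mm across, 190 mm high, a bystander. Origin: centre of its underside.
- carton: Cardboard carton, 80 by 110 mm and 60 mm high, a bystander. Origin: centre of its underside.
There are look-alikes about, which are no part of the job. What is shaped like the part that bears bolt1_mid but turquoise is not meant. Leave any brown look-alike of the part that bears rod2_mid alone.

How it is judged:
By the outcome, as a careful person would: the job done as asked, in the order asked, and still so for the second after the job is handed in, with the robot touching nothing.
Of bolt1, bolt2, bolt3, bolt4, rod1, rod2, rod3 only 5 to 7 are there at a start; the rules pass over those that are not, and their reading is None.
At some moment in a run one of bolt1, bolt2, bolt3, bolt4, rod1, rod2, rod3 may be knocked a few centimetres aside while the robot is not near it.
Once in a run the grip may slacken for a moment while it holds something.
It also fails if it takes over 210 s, if anything falls off the work surface, if the arm or the gripper's body presses on something with over 40 N, if the wrist force passes 120 N, or if a joint passes its speed limit or range.

ROBOT

A 7-joint arm with a two-finger parallel gripper is mounted at the origin on the work surface. World frame = base frame: x ahead of the robot, y to its left, z up, the work surface at z = 0. Lengths are in m, angles in rad, forces in N, time in s.
With the tool pointing down it reaches from about 0.4 to 0.875 m from the base axis. Payload 19.3 kg.
Tool frame: the origin (TCP) lies midway between the tips of the shut fingers; the grasp point (between the pads) lies 19 mm behind it; z points along the fingers, y is the direction in which the jaws open and shut (so a half turn about z gives the same grasp; the last joint's range is limited). The gripper opens to 85 mm and grips with 20 to 120 N. Pads are 22 mm wide; open, the fingers measure 114 mm over their backs; the gripper's body (76 mm by 85 mm) begins 54 mm behind the grasp point. The pads swing forward as they close: fully open they stand 13 mm farther back than shut.
Start: joints at [1.155, 0.521, -0.036, 1.599, 0.021, 1.021, -0.113], TCP at [0.212, -0.588, 0.206] pointing down, gripper open.
Joint ranges: [-2.91, 2.91], [-0.3, 2.13], [-1.5, 1.42], [0.17, 2.43], [-1.26, 4.41], [0.16, 1.93], [-2.52, 2.52]. Speed limits (rad/s): [1.89, 1.89, 2.39, 2.39, 3.01, 3.01, 3.01].

INTERFACE

Orientations are given as a rotation vector (axis times angle).
In Python, from bench import bot, viewer gives the robot as it stands.
- The arm moves only by the tool play_rows, never from a script. Its argument "rows" is text: rows parted by semicolons, each of 7 numbers parted by spaces: the closure in counts, from 0 (fully open) to 255 (shut), then the shift along the tool's x, y, z normalised to -1 to 1, where 1 is 300 mm, then the turn, a rotation vector about the tool's x, y, z normalised to -1 to 1, where 1 is 60 degrees. A call has 1 to 20 rows; each row is the pose to reach, as a shift and turn from the pose commanded when the call began, along the tool's axes at that moment; what a row does not reach only later rows make up. A row lasts 1/8 s, in which the tool goes at most 62.5 mm and 10.7 degrees, less where a joint would pass 70% of its speed; a pose out of reach is approached as far as the arm can. A call with a number of a shift or a turn outside -1 to 1 is refused whole. A call with a gripper value outside its range is refused whole. The fingers move at their own pace and stop on an object; the grip force is fixed at half the most. Time passes only in rows, so rows that repeat a pose let the fingers close. It gives the time, the measured TCP pose, the force and the opening at its end, in the units of the state.
- bot.observe(): the state, without advancing time (a new reading comes with each control period).
- viewer.grab_frame(name): name is "scene" or "side" or "wrist"; returns the picture (400x640x3 uint8, red, green, blue); there is no depth.
- viewer.camera_info(name): a dict with "fx", "fy", "cx", "cy" (pixels), "D" ([k1, k2, p1, p2, k3] as OpenCV has them; the pictures are not rectified), "pose" (4x4, takes a point from camera to world coordinates); the wrist camera has in their place "mount" (4x4, takes a point from camera to tool coordinates, whose origin is the TCP and whose axes are the flange's). Camera axes: x right, y up, looking along -z (the intrinsics and any distortion apply to the point x, -y, -z); pixel columns grow to the right and rows downward; lengths in m; the calibration is good to about 2 mm. A picture is of the moment at which its call begins: read the wrist's pose just before it. camera_info takes no time and is no camera call.
- bot.sign_off(): hands the job in, once; it reports no verdict.
The state is a dict: "time": time; "joints": joint angles; "dq": joint speeds; "effort": joint torques, N m; "ee_pos": TCP position; "ee_rot": TCP orientation; "force": force on the tool from outside, world axes, zero at the start; "moment": the same for the moment, N m; "opening": finger opening in m.
Only numpy, scipy, OpenCV 4.12 (cv2) and the standard library are available. Lean on these libraries where they do the work, as an engineer would, in place of code of your own. Each camera call takes 0.05 s, during which the arm holds its last target. There are 200 camera calls.

## Working session

There is one attempt and no reset: what is moved stays moved. The work goes in short steps, Python scripts to look and compute and a tool call to move; the robot and the scene stay as the last step left them, time stands still between calls to the robot, and variables do not carry over. Pictures are saved under pics/ and viewed, about 12 in all and at most 16, crops included, and the job is handed in when it is done.

Besides the shell and the picture viewer there is one more tool, called after "Request:" by a JSON object that holds its "fn" and its "kwargs", one argument or row to a line. play_rows: Moves the arm, as the interface text tells. Its arguments: {"type":"object","properties":{"rows":{"type":"string"}},"required":["rows"]}

```bash
mkdir -p pics; ls; python3 - <<'E'
from bench import bot, viewer
import cv2,numpy as np
print(bot.observe())
for n in("scene","side","wrist"):
    f=viewer.grab_frame(n); cv2.imwrite(f"pics/{n}0.png",f[:,:,::-1]); print(n,viewer.camera_info(n))
E
```

```text
pics
{'time': 0.0, 'joints': array([ 1.15476779,  0.52197735, -0.03632732,  1.59996821,  0.02120823,
        1.02109168, -0.11282147]), 'dq': array([ 0.0004557 ,  0.00096779,  0.00091459,  0.000138  , -0.00012367,
        0.0012126 ,  0.0022124 ]), 'effort': array([ 6.67808708e-04, -9.27104187e+01,  1.98025435e+00, -3.69935703e+01,
        1.79210608e-02,  8.14137835e-03, -9.99643675e-07]), 'ee_pos': array([ 0.21170813, -0.58769071,  0.20546284]), 'ee_rot': array([-3.09374017e+00, -5.40303402e-01,  4.11398104e-04]), 'force': array([0.28475625, 0.80254934, 0.30009173]), 'moment': array([-0.03630458, -0.00439275,  0.00684075]), 'opening': 0.08540308437959426}
scene {'fx': 390.55397711353095, 'fy': 390.55397711353095, 'cx': 318.54047101413596, 'cy': 201.5542833120432, 'D': array([-0.06748581,  0.        ,  0.        ,  0.        ,  0.        ]), 'pose': array([[-0.44382896, -0.70394924,  0.55450097,  1.26721159],
       [ 0.89610916, -0.35007273,  0.27283228,  0.36712658],
       [ 0.00205559,  0.61798426,  0.78618778,  1.14056347],
       [ 0.        ,  0.        ,  0.        ,  1.    
[... 284 characters left out ...]
5,  0.72080851, -0.68460411, -0.9833201 ],
       [ 0.00985508,  0.68940816,  0.72430605,  1.14513503],
       [ 0.        ,  0.        ,  0.        ,  1.        ]])}
wrist {'fx': 299.1345750460028, 'fy': 299.1345750460028, 'cx': 316.35551593539725, 'cy': 197.08106807237223, 'D': array([-0.0210025,  0.       ,  0.       ,  0.       ,  0.       ]), 'mount': array([[ 1.31262619e-03,  9.56040111e-01,  2.93232986e-01,
         7.44327883e-02],
       [ 9.99998856e-01, -1.03433294e-03, -1.10410808e-03,
        -1.86747125e-04],
       [-7.52271075e-04,  2.93234099e-01, -9.56040374e-01,
        -1.67189628e-01],
       [ 0.00000000e+00,  0.00000000e+00,  0.00000000e+00,
         1.00000000e+00]])}
```

```bash
python3 - <<'E'
import cv2
for n in("scene","side"):
    f=cv2.imread(f"pics/{n}0.png"); cv2.imwrite(f"pics/{n}0b.png",cv2.resize(f,(800,500),interpolation=cv2.INTER_CUBIC))
E
```

```text
(no output)
```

View pics/scene0b.png

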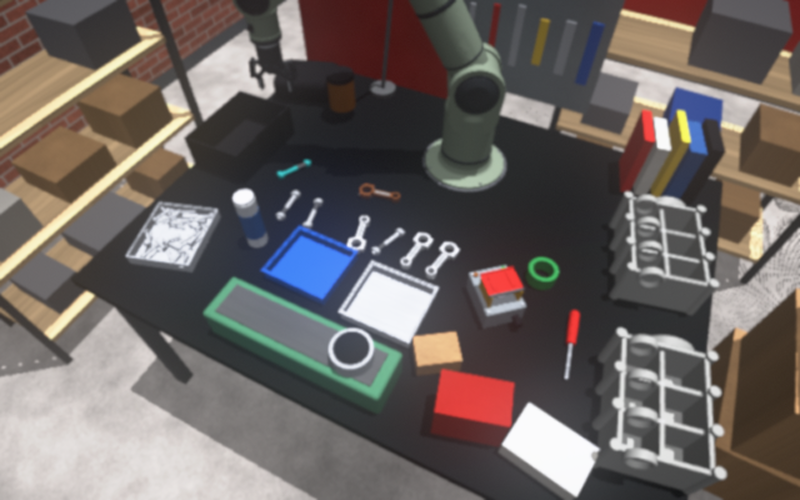

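View pics/side0b.png

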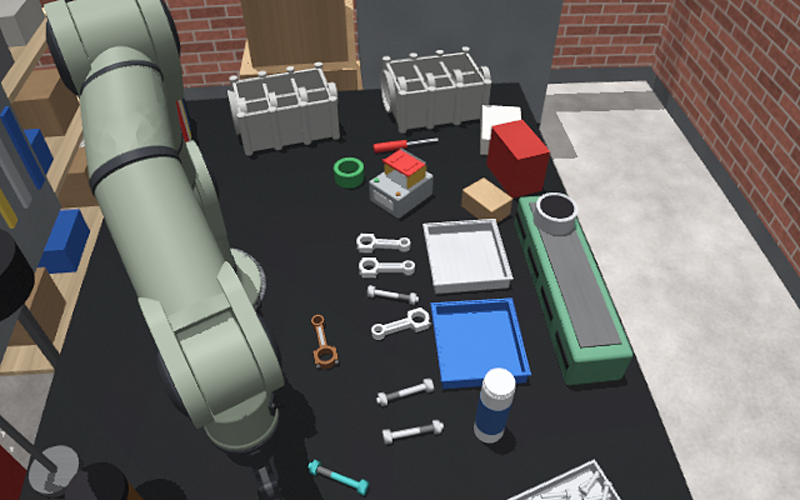

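```bash
cat > h.py <<'E'
from bench import bot, viewer
import cv2,numpy as np
from scipy.spatial.transform import Rotation as R
def pose():
    s=bot.observe(); T=np.eye(4); T[:3,:3]=R.from_rotvec(s["ee_rot"]).as_matrix(); T[:3,3]=s["ee_pos"]; return T
def cam(n):
    i=viewer.camera_info(n); P=i["pose"] if "pose" in i else pose()@i["mount"]
    K=np.array([[i["fx"],0,i["cx"]],[0,i["fy"],i["cy"]],[0,0,1.]]); return K,i["D"],P
def toworld(c,uv,z):
    K,D,P=c; p=cv2.undistortPoints(np.array(uv,float).reshape(-1,1,2),K,D)[:,0]
    d=np.c_[p[:,0],-p[:,1],-np.ones(len(p))]@P[:3,:3].T; o=P[:3,3]
    return o+d*((z-o[2])/d[:,2])[:,None]
def topix(c,X):
    K,D,P=c; X=(np.atleast_2d(X)-P[:3,3])@P[:3,:3]; X=X*[1,-1,-1]
    return cv2.projectPoints(X,np.zeros(3),np.zeros(3),K,np.array(D))[0][:,0]
def blobs(c,img,z=.015,amin=60,thr=130):
    hsv=cv2.cvtColor(img,cv2.COLOR_RGB2HSV); m=((hsv[...,1]<45)&(hsv[...,2]>thr)).astype(np.uint8)
    n,l,s,_=cv2.connectedComponentsWithStats(m); out=[]
    for k in range(1,n):
        if not amin<s[k,4]<20000: continue
        yx=np.argwhere(l==k); w=toworld(c,yx[:,::-1],z)[:,:2]
        (cx,cy),(a,b),_=cv2.minAreaRect(w.astype(np.float32)); mu=w.mean(0); e,v=np.linalg.eigh(np.cov((w-mu).T)); d=v[:,1]
        out.append((yx[:,::-1].mean(0).round(),np.round([cx,cy],3),mu.round(3),np.round(sorted([a,b]),3),np.degrees(np.arctan2(d[1],d[0])).round(0)))
    return out
def grab(n,f,scale=1.25,crop=None):
    c=cam(n); im=viewer.grab_frame(n); v=im[:,:,::-1]
    if crop: x0,y0,x1,y1=crop; v=v[y0:y1,x0:x1]
    cv2.imwrite("pics/"+f,cv2.resize(v,None,fx=scale,fy=scale,interpolation=cv2.INTER_CUBIC)); return c,im
def go(pos,yaw,tilt=0):
    """rows numbers for a target: tool down, jaw axis (tool y) at world angle yaw deg (nearest half turn)"""
    T=pose(); y0=np.degrees(np.arctan2(T[1,1],T[0,1])); yaw=y0+(yaw-y0+90)%180-90
    G=np.eye(4); a=np.radians(yaw); y=np.array([np.cos(a),np.sin(a),0]); z=np.array([0,0,-1.]); G[:3,:3]=np.c_[np.cross(y,z),y,z]; G[:3,3]=pos
    return rel(T,G)
def rel(T,G):
    D=np.linalg.inv(T)@G; rv=R.from_matrix(D[:3,:3]).as_rotvec()
    return "shift",np.round(D[:3,3]/.3,3),"turn",np.round(np.degrees(rv)/60,3)
E
python3 - <<'E'
from h import *
T=pose();print(T.round(3))
c=cam("side");im=cv2.imread("pics/side0.png")[:,:,::-1].copy()
for b in blobs(c,im): 
    if b[1][0]<1 and abs(b[1][1])<1: print(*b)
P=lambda l,z:print(toworld(c,np.array(l)*.8,z)[:,:2].round(3).tolist())
P([(423,222),(502,219),(512,288),(432,294)],.035)
P([(431,304),(514,298),(529,380),(440,387)],.035)
P([(404,150),(427,166),(413,180),(384,163)],.118) # guard
P([(370,186),(401,207),(433,180)],.07)
P([(348,165),(485,435)],0)
E
```

```text
[[ 0.941  0.339 -0.     0.212]
 [ 0.339 -0.941  0.001 -0.588]
 [-0.    -0.001 -1.     0.206]
 [ 0.     0.     0.     1.   ]]
[346.  62.] [0.698 0.903] [0.679 0.872] [0.231 0.37 ] -177.0
[95. 91.] [-0.382  0.783] [-0.38   0.776] [0.252 0.608] 104.0
[222.  76.] [0.154 0.873] [0.146 0.816] [0.289 0.361] -175.0
[398.  94.] [0.856 0.589] [0.85  0.617] [0.123 0.196] 49.0
[159. 131.] [-0.073  0.48 ] [-0.072  0.475] [0.033 0.239] 110.0
[145. 222.] [-0.094  0.11 ] [-0.067  0.048] [0.234 0.86 ] 115.0
[316. 147.] [0.513 0.345] [0.494 0.324] [0.115 0.148] -178.0
[372. 203.] [0.648 0.053] [0.646 0.039] [0.196 0.214] 86.0
[464. 233.] [ 0.901 -0.08 ] [ 0.901 -0.103] [0.096 0.366] 90.0
[304. 193.] [0.442 0.106] [0.436 0.103] [0.049 0.135] 171.0
[198. 214.] [0.105 0.049] [0.103 0.049] [0.041 0.166] 120.0
[307. 212.] [0.444 0.022] [0.438 0.022] [0.049 0.136] 174.0
[313. 235.] [ 0.45 -0.07] [ 0.447 -0.069] [0.028 0.125] 162.0
[322. 257.] [ 0.461 -0.155] [ 0.468 -0.155] [0.053 0.138] -166.0
[399. 307.] [ 0.65  -0.336] [ 0.651 -0.336] [0.066 0.074] 66.0
[ 16. 321.] [-0.373 -0.297] [-0.367 -0.291] [0.123 0.148] 123.0
[325. 312.] [ 0.452 -0.332] [ 0.457 -0.332] [0.028 0.123] -167.0
[350. 340.] [ 0.509 -0.415] [ 0.509 -0.417] [0.019 0.026] 109.0
[321. 346.] [ 0.448 -0.428] [ 0.437 -0.425] [0.023 0.098] -174.0
[ 50. 370.] [-0.236 -0.438] [-0.235 -0.437] [0.057 0.093] 122.0
[459. 389.] [ 0.729 -0.555] [ 0.749 -0.574] [0.08  0.213] -179.0
[ 32. 384.] [-0.278 -0.462] [-0.275 -0.471] [0.032 0.073] 107.0
[[0.55, 0.142], [0.757, 0.133], [0.731, -0.098], [0.541, -0.097]]
[[0.535, -0.126], [0.729, -0.128], [0.712, -0.346], [0.524, -0.342]]
[[0.521, 0.341], [0.574, 0.267], [0.531, 0.214], [0.463, 0.29]]
[[0.422, 0.257], [0.496, 0.167], [0.592, 0.265]]
[[0.366, 0.438], [0.603, -0.442]]
```

```bash
python3 - <<'E'
from h import *
print(*go([.45,-.2,.33],-90)); print(*go([.3,-.45,.33],-90))
E
```

```text
shift [ 1.185 -0.947 -0.414] turn [-0.001  0.     0.33 ]
shift [ 0.432 -0.333 -0.415] turn [-0.001  0.     0.33 ]
```

Request:
{"fn": "play_rows", "kwargs": {
  "rows": "0 0.43 -0.33 -0.415 0 0 0.33;0 0.43 -0.33 -0.415 0 0 0.33;0 0.43 -0.33 -0.415 0 0 0.33;0 0.43 -0.33 -0.415 0 0 0.33;0 0.43 -0.33 -0.415 0 0 0.33;0 0.43 -0.33 -0.415 0 0 0.33;0 0.43 -0.33 -0.415 0 0 0.33"
}}

```text
time: 1.02
ee_pos: [0.2986, -0.4518, 0.3294]
ee_rot: [-3.14, 0.002, 0.002]
force: [-0.7, 0.4, -0.2]
opening: 0.0852
```

Request:
{"fn": "play_rows", "kwargs": {
  "rows": "0 0.5 -0.83 0 0 0 0;0 0.5 -0.83 0 0 0 0;0 0.5 -0.83 0 0 0 0;0 0.5 -0.83 0 0 0 0;0 0.5 -0.83 0 0 0 0;0 0.5 -0.83 0 0 0 0;0 0.5 -0.83 0 0 0 0"
}}

```text
time: 1.9
ee_pos: [0.4491, -0.2032, 0.33]
ee_rot: [-3.142, 0.002, 0.002]
force: [-0.5, 0.4, 0.3]
opening: 0.0853
```

```bash
python3 - <<'E'
from h import *
print(pose().round(3))
c,im=grab("wrist","w1.png")
for b in blobs(c,im):print(*b)
E
```

```text
[[ 1.    -0.001 -0.001  0.449]
 [-0.001 -1.     0.    -0.203]
 [-0.001 -0.    -1.     0.33 ]
 [ 0.     0.     0.     1.   ]]
[154.  44.] [0.609 0.044] [0.61  0.035] [0.123 0.217] 91.0
[584.  24.] [ 0.63  -0.594] [ 0.641 -0.596] [0.083 0.188] 85.0
[287. 141.] [ 0.459 -0.159] [ 0.468 -0.156] [0.052 0.138] -165.0
[453. 116.] [ 0.507 -0.419] [ 0.508 -0.418] [0.022 0.022] 104.0
[ 12. 139.] [0.468 0.305] [0.474 0.291] [0.05  0.111] 148.0
[179. 160.] [0.442 0.017] [0.438 0.02 ] [0.05  0.137] 175.0
[241. 122.] [ 0.497 -0.086] [ 0.498 -0.086] [0.02  0.023] 99.0
[130. 161.] [0.44 0.1 ] [0.436 0.103] [0.051 0.138] 171.0
[394. 135.] [ 0.473 -0.326] [ 0.479 -0.327] [0.016 0.068] -168.0
[452. 165.] [ 0.434 -0.429] [ 0.43  -0.426] [0.024 0.075] -172.0
[230. 169.] [ 0.425 -0.065] [ 0.423 -0.062] [0.023 0.077] 161.0
[401. 182.] [ 0.403 -0.345] [ 0.401 -0.345] [0.019 0.023] 120.0
[296. 250.] [ 0.277 -0.167] [ 0.277 -0.167] [0.008 0.03 ] 101.0
[627. 377.] [-0.041 -0.871] [-0.03  -0.873] [0.064 0.141] -147.0
```

View pics/w1.png

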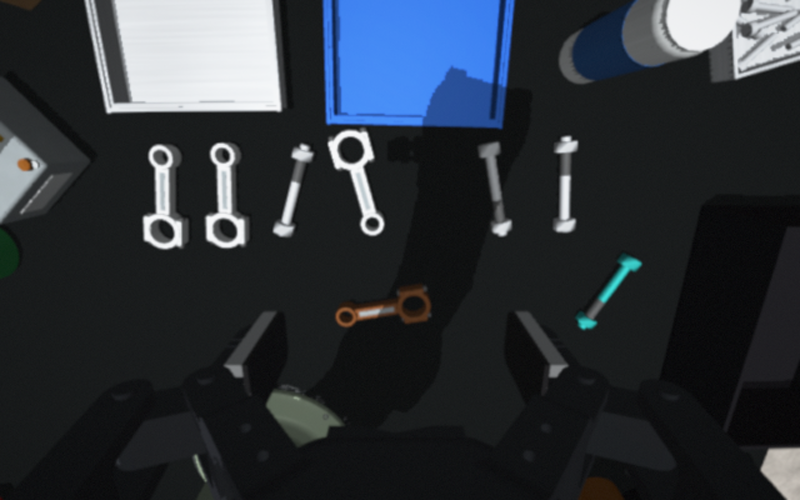

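```bash
python3 - <<'E'
from h import *
c=cam("wrist")
P=lambda l,z:print(toworld(c,np.array(l)*.8,z)[:,:2].round(3).tolist())
P([(107,110),(286,110)],.035);P([(327,126),(502,128)],.035)
s=cam("side")
print((topix(s,[[.45,.0,.0],[.65,.0,.035]])/.8).round())
print(*go([.45,-.424,.2],-83))
E
```

```text
[[0.55, 0.136], [0.548, -0.076]]
[[0.53, -0.123], [0.528, -0.33]]
[[389. 275.]
 [471. 260.]]
shift [0.005 0.735 0.434] turn [-0.     0.001 -0.118]
```

Request:
{"fn": "play_rows", "kwargs": {
  "rows": "120 0.003 0.735 0.43 0 0 -0.118;120 0.003 0.735 0.43 0 0 -0.118;120 0.003 0.735 0.43 0 0 -0.118;120 0.003 0.735 0.43 0 0 -0.118;120 0.003 0.735 0.8 0 0 -0.118;120 0.003 0.735 0.8 0 0 -0.118;120 0.003 0.735 0.8 0 0 -0.118;120 0.003 0.735 0.8 0 0 -0.118"
}}

```text
time: 2.95
ee_pos: [0.4508, -0.4238, 0.0924]
ee_rot: [3.134, 0.193, 0.002]
force: [-0.3, 0.0, 0.9]
opening: 0.0455
```

```bash
python3 - <<'E'
from h import *
print(pose().round(3))
c,im=grab("wrist","w2.png")
for b in blobs(c,im,.012,100,90):print(*b)
print(*go([.45,-.424,.005],-83))
E
```

```text
[[ 0.992  0.122  0.001  0.451]
 [ 0.122 -0.992 -0.001 -0.424]
 [ 0.001  0.002 -1.     0.092]
 [ 0.     0.     0.     1.   ]]
[343.  20.] [ 0.589 -0.429] [ 0.587 -0.427] [0.018 0.054] 85.0
[592.  26.] [ 0.612 -0.616] [ 0.609 -0.614] [0.041 0.071] 100.0
[ 19. 160.] [ 0.457 -0.176] [ 0.449 -0.169] [0.05 0.14] 180.0
[208. 175.] [ 0.449 -0.332] [ 0.455 -0.331] [0.03  0.125] -167.0
[316. 184.] [ 0.456 -0.423] [ 0.459 -0.423] [0.025 0.129] -174.0
[255. 262.] [ 0.38  -0.374] [ 0.38  -0.375] [0.015 0.051] 168.0
[378. 261.] [ 0.395 -0.49 ] [ 0.394 -0.489] [0.015 0.051] -154.0
[ 49. 330.] [ 0.274 -0.17 ] [ 0.274 -0.17 ] [0.008 0.052] 100.0
shift [-0.005 -0.     0.293] turn [ 0.002 -0.002  0.001]
```

View pics/w2.png

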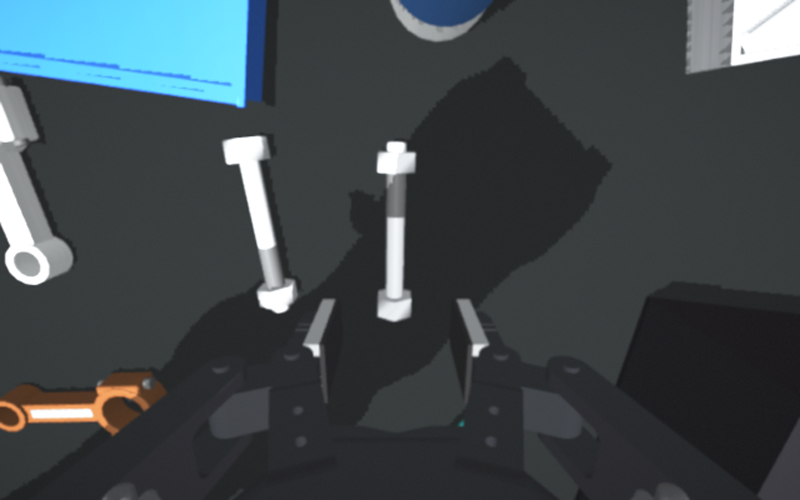

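Request:
{"fn": "play_rows", "kwargs": {
  "rows": "120 0 0 0.29 0 0 0;120 0 0 0.29 0 0 0;120 0 0 0.29 0 0 0;255 0 0 0.29 0 0 0;255 0 0 0.29 0 0 0;255 0 0 0.29 0 0 0;255 0 0 0.29 0 0 0;255 0 0 0.29 0 0 0;255 0 0 -0.5 0 0 0;255 0 0 -0.5 0 0 0;255 0 0 -0.5 0 0 0;255 0 0 -0.5 0 0 0;255 0 0 -0.5 0 0 0;255 0 0 -0.5 0 0 0"
}}

```text
time: 4.75
ee_pos: [0.4502, -0.4224, 0.2399]
ee_rot: [-3.135, -0.194, 0.001]
force: [-0.1, 0.7, -0.1]
opening: -0.0001
```

```bash
python3 - <<'E'
from h import *
print(*go([.635,-.03,.25],-90));print(pose()[:3,3], bot.observe()["opening"])
E
```

```text
shift [ 0.773 -1.222 -0.033] turn [-0.     0.     0.118]
[ 0.45024995 -0.42239346  0.23991564] -9.083123340484767e-05
```

```bash
python3 - <<'E'
from h import *
c,im=grab("wrist","w3.png",1.25)
for b in blobs(c,im,.012,60,90):print(*b)
E
```

```text
[11. 24.] [ 0.575 -0.037] [ 0.574 -0.036] [0.029 0.056] 174.0
[352.  14.] [ 0.628 -0.445] [ 0.631 -0.442] [0.037 0.092] 99.0
[545.  31.] [ 0.654 -0.683] [ 0.645 -0.675] [0.084 0.216] 102.0
[331.  53.] [ 0.588 -0.423] [ 0.586 -0.423] [0.012 0.045] 74.0
[114. 124.] [ 0.459 -0.158] [ 0.468 -0.155] [0.061 0.14 ] -165.0
[ 50. 132.] [ 0.447 -0.069] [ 0.449 -0.068] [0.033 0.13 ] 162.0
[248. 151.] [ 0.45  -0.332] [ 0.455 -0.331] [0.027 0.125] -167.0
[318. 119.] [ 0.508 -0.418] [ 0.507 -0.417] [0.024 0.025] 113.0
[630. 165.] [ 0.509 -0.839] [ 0.503 -0.85 ] [0.038 0.099] -165.0
[317. 179.] [ 0.433 -0.425] [ 0.429 -0.426] [0.024 0.076] -174.0
[  6. 164.] [ 0.396 -0.002] [ 0.397 -0.001] [0.018 0.043] 163.0
[308. 259.] [ 0.305 -0.427] [ 0.307 -0.427] [0.016 0.07 ] -172.0
[325. 259.] [ 0.308 -0.455] [ 0.31  -0.454] [0.016 0.07 ] -174.0
[135. 258.] [ 0.276 -0.172] [ 0.276 -0.172] [0.007 0.05 ] 100.0
[ 47. 316.] [ 0.152 -0.022] [ 0.151 -0.023] [0.01  0.044] 89.0
[ 45. 340.] [ 0.098 -0.014] [ 0.1   -0.012] [0.097 0.186] 87.0
[626. 387.] [ 0.127 -1.028] [ 0.119 -1.023] [0.062 0.07 ] -147.0
```

View pics/w3.png

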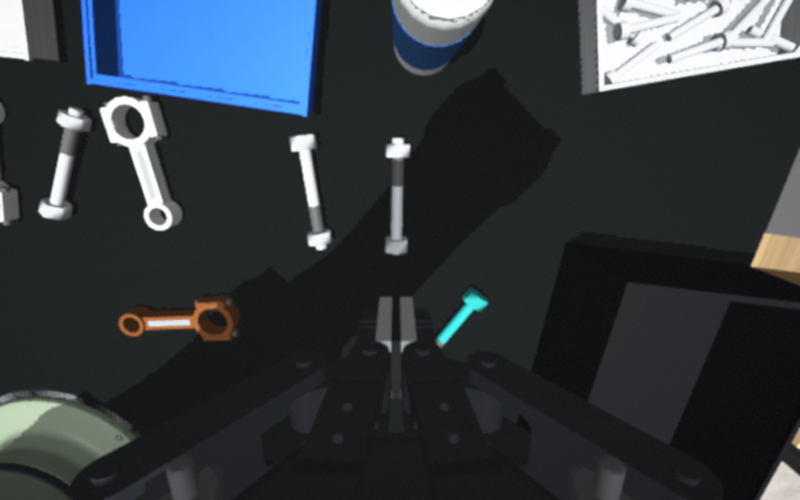

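Request:
{"fn": "play_rows", "kwargs": {
  "rows": "120 0 0 0.5 0 0 0;120 0 0 0.5 0 0 0;120 0 0 0.5 0 0 0;120 0 0 0.785 0 0 0;120 0 0 0.785 0 0 0;120 0 0 0.785 0 0 0;120 0 0 0.785 0 0 0;120 0 0 0.785 0 0 0"
}}

```text
time: 5.8
ee_pos: [0.451, -0.4231, 0.0062]
ee_rot: [3.134, 0.194, 0.002]
force: [-1.1, -0.4, -0.2]
opening: 0.0453
```

Request:
{"fn": "play_rows", "kwargs": {
  "rows": "255 0 0 0 0 0 0;255 0 0 0 0 0 0;255 0 0 0 0 0 0;255 0 0 0 0 0 0;255 0 0 0 0 0 0"
}}

```text
time: 6.42
ee_pos: [0.4505, -0.4226, 0.005]
ee_rot: [-3.136, -0.194, 0.0]
force: [-0.2, -0.5, 1.0]
opening: -0.0
```

```bash
python3 - <<'E'
from h import *
c,im=grab("wrist","w4.png",1.2)
c2,im2=grab("side","s4.png",3,(250,240,450,400))
a=cv2.imread("pics/w4.png");b=cv2.imread("pics/s4.png");b=cv2.resize(b,(600,480))
a=cv2.resize(a[:, 130:640],None,fx=.4,fy=1) if 0 else a[:,284:484]
cv2.imwrite("pics/m4.png",np.hstack([a,b]))
E
```

```text
(no output)
```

View pics/m4.png

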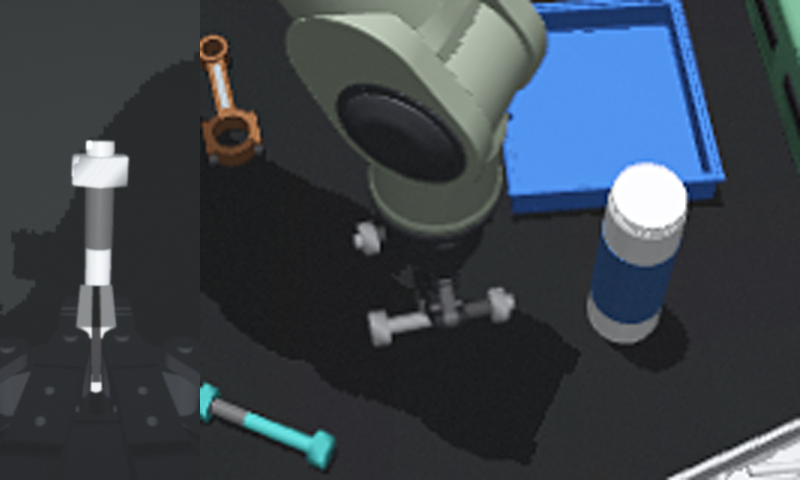

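```bash
python3 - <<'E'
from h import *
c=cam("wrist");T=pose();print(T.round(4))
for z in(-.04,-.02,0,.02): print(z,topix(c,(T@[0,0,z,1])[:3]),topix(c,(T@[.011,0,z,1])[:3]))
s=cam("side")
for z in(-.04,-.02,0,.02): print(z,(topix(s,(T@[0,0,z,1])[:3])-[250,240])*3)
print(bot.observe()["time"],viewer.camera_info("wrist")["mount"].round(3).tolist()[2])
E
```

```text
[[ 9.923e-01  1.235e-01 -1.000e-04  4.505e-01]
 [ 1.235e-01 -9.923e-01  1.000e-04 -4.226e-01]
 [-1.000e-04 -1.000e-04 -1.000e+00  5.000e-03]
 [ 0.000e+00  0.000e+00  0.000e+00  1.000e+00]]
-0.04 [[316.23435921 267.61694958]] [[316.26231382 246.85235102]]
-0.02 [[316.21281943 248.57190624]] [[316.23700194 229.88993007]]
0 [[316.19581722 233.51733727]] [[316.21711684 216.55351552]]
0.02 [[316.18205948 221.32164484]] [[316.20108599 205.79520498]]
-0.04 [[230.61711356 296.42853193]]
-0.02 [[230.34894051 307.77340267]]
0 [[230.08740899 318.82997253]]
0.02 [[229.83228576 329.60861364]]
6.525 [-0.001, 0.293, -0.956, -0.167]
```

Request:
{"fn": "play_rows", "kwargs": {
  "rows": "120 0 0 -0.05 0 0 0;120 0 0 -0.05 0 0 0;120 0 0 -0.05 0 0 0;120 0 0 0 0 0 0;120 0 0 0.01 0 0 0;120 0 0 0.02 0 0 0;120 0 0 0.02 0 0 0"
}}

```text
time: 7.4
ee_pos: [0.4504, -0.4225, -0.0013]
ee_rot: [-3.135, -0.194, 0.0]
force: [0.2, 1.0, 0.9]
opening: 0.0455
```

```bash
python3 - <<'E'
from h import *
print(pose()[:3,3],bot.observe()["force"])
c,im=grab("wrist","w5.png",2,(200,100,520,340))
c2,im2=grab("side","s5.png",5,(290,290,390,380))
a=cv2.imread("pics/w5.png");b=cv2.imread("pics/s5.png")
cv2.imwrite("pics/m5.png",np.hstack([a[:450,170:470],b]))
E
```

```text
[ 0.45044123 -0.42252654 -0.00130186] [0.17174425 1.02100088 0.93407362]
```

View pics/m5.png

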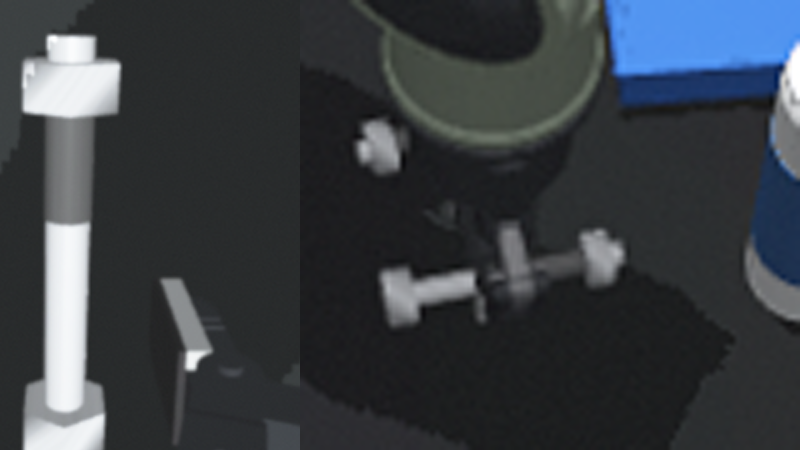

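```bash
python3 - <<'E'
from h import *
s=cam("side");T=pose()
for z in (0,.01,.02,.03,.04):
    w=toworld(s,[[333,351]],z)[0]; print(z,w.round(3), ((w-T[:3,3])@T[:3,:3]).round(3))
w=cam("wrist")
print("wrist")
for p in [(365,240),(376,277),(382,277),(374,240)]:
  for z in (0,.01,.02,.03): 
    q=toworld(w,[p],z)[0]; print(p,z,((q-T[:3,3])@T[:3,:3]).round(3))
E
```

```text
0 [ 0.465 -0.435  0.   ] [ 0.013  0.014 -0.001]
0.01 [ 0.464 -0.439  0.01 ] [ 0.012  0.018 -0.011]
0.02 [ 0.464 -0.444  0.02 ] [ 0.01   0.023 -0.021]
0.03 [ 0.463 -0.449  0.03 ] [ 0.009  0.028 -0.031]
0.04 [ 0.462 -0.454  0.04 ] [ 0.007  0.032 -0.041]
wrist
(365, 240) 0 [-0.004  0.03  -0.001]
(365, 240) 0.01 [ 0.001  0.028 -0.011]
(365, 240) 0.02 [ 0.006  0.026 -0.021]
(365, 240) 0.03 [ 0.01   0.024 -0.031]
(376, 277) 0 [-0.03   0.038 -0.001]
(376, 277) 0.01 [-0.023  0.036 -0.011]
(376, 277) 0.02 [-0.017  0.033 -0.021]
(376, 277) 0.03 [-0.011  0.031 -0.031]
(382, 277) 0 [-0.03   0.042 -0.001]
(382, 277) 0.01 [-0.023  0.039 -0.011]
(382, 277) 0.02 [-0.017  0.037 -0.021]
(382, 277) 0.03 [-0.011  0.034 -0.031]
(374, 240) 0 [-0.004  0.035 -0.001]
(374, 240) 0.01 [ 0.001  0.033 -0.011]
(374, 240) 0.02 [ 0.006  0.031 -0.021]
(374, 240) 0.03 [ 0.01   0.029 -0.031]
```

Request:
{"fn": "play_rows", "kwargs": {
  "rows": "120 0 0 0.01 0 0 0;120 0 0 0.02 0 0 0;120 0 0 0.03 0 0 0;120 0 0 0.04 0 0 0;120 0 0 0.04 0 0 0"
}}

```text
time: 8.12
ee_pos: [0.4504, -0.4225, -0.0133]
ee_rot: [-3.135, -0.194, 0.0]
force: [0.4, -0.3, 0.8]
opening: 0.0452
```

Request:
{"fn": "play_rows", "kwargs": {
  "rows": "255 0 0 0 0 0 0;255 0 0 0 0 0 0;255 0 0 0 0 0 0;255 0 0 0 0 0 0;255 0 0 0 0 0 0"
}}

```text
time: 8.75
ee_pos: [0.4506, -0.4227, -0.0125]
ee_rot: [3.135, 0.194, 0.0]
force: [-2.2, 1.3, 7.6]
opening: 0.0077
```

Request:
{"fn": "play_rows", "kwargs": {
  "rows": "120 0 0 0 0 0 0;120 0 0 0 0 0 0;120 0 0 0 0 0 0;120 0 0 0.01 0 0 0;120 0 0 0.02 0 0 0;120 0 0 0.03 0 0 0;120 0 0 0.03 0 0 0"
}}

```text
time: 9.62
ee_pos: [0.4504, -0.4225, -0.0224]
ee_rot: [-3.135, -0.194, 0.001]
force: [-0.8, -0.5, 1.4]
opening: 0.0453
```

Request:
{"fn": "play_rows", "kwargs": {
  "rows": "255 0 0 0 0 0 0;255 0 0 0 0 0 0;255 0 0 0 0 0 0;255 0 0 0 0 0 0;255 0 0 0 0 0 0"
}}

```text
time: 10.25
ee_pos: [0.4506, -0.4227, -0.0217]
ee_rot: [3.135, 0.194, 0.0]
force: [-1.6, 1.2, 6.1]
opening: 0.0095
```

Request:
{"fn": "play_rows", "kwargs": {
  "rows": "255 0 0 -0.1 0 0 0;255 0 0 -0.2 0 0 0;255 0 0 -0.4 0 0 0;255 0 0 -0.6 0 0 0;255 0 0 -0.9 0 0 0;255 0 0 -0.9 0 0 0;255 0 0 -0.9 0 0 0;255 0 0 -0.9 0 0 0"
}}

```text
time: 11.25
ee_pos: [0.4501, -0.4223, 0.2467]
ee_rot: [-3.134, -0.194, 0.002]
force: [0.2, 0.1, -1.7]
opening: 0.0098
```

```bash
python3 - <<'E'
from h import *
print(bot.observe()["opening"])
c,im=grab("wrist","w6.png",1.5,(100,60,540,400))
c2,im2=grab("side","s6.png",3,(270,130,450,400))
for b in blobs(c,im,.012,60,90):
  if .38<b[1][0]<.55:print(*b)
E
```

```text
0.009801801670799868
[117. 124.] [ 0.459 -0.158] [ 0.468 -0.155] [0.061 0.141] -165.0
[ 2. 89.] [ 0.496 -0.007] [ 0.496 -0.006] [0.008 0.025] 170.0
[ 54. 131.] [ 0.447 -0.068] [ 0.448 -0.068] [0.032 0.13 ] 161.0
[249. 150.] [ 0.45  -0.332] [ 0.455 -0.331] [0.027 0.124] -167.0
[630. 163.] [ 0.511 -0.844] [ 0.505 -0.855] [0.04  0.106] -165.0
[317. 145.] [ 0.475 -0.421] [ 0.473 -0.42 ] [0.063 0.073] 100.0
[  6. 159.] [0.41 0.  ] [0.402 0.005] [0.024 0.071] 176.0
```

View pics/w6.png

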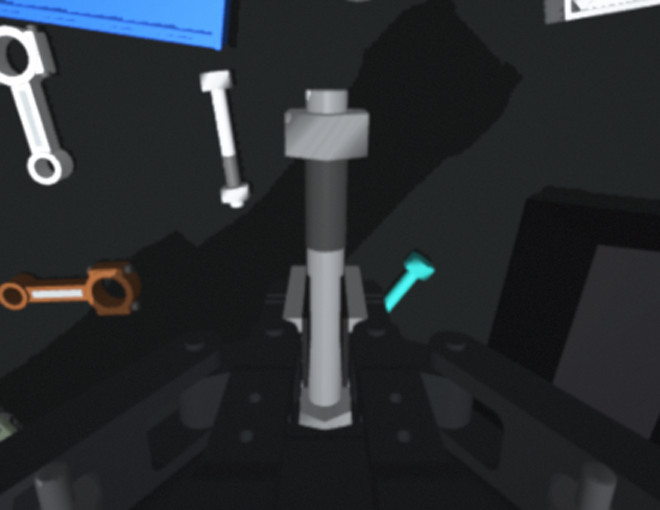

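```bash
python3 - <<'E'
from h import *
print(*go([.55,-.2,.245],-90))
E
```

```text
shift [ 0.422 -0.694  0.005] turn [-0.002  0.002  0.118]
```

Request:
{"fn": "play_rows", "kwargs": {
  "rows": "255 0.422 -0.694 0 0 0 0.118;255 0.422 -0.694 0 0 0 0.118;255 0.422 -0.694 0 0 0 0.118;255 0.422 -0.694 0 0 0 0.118;255 0.422 -0.694 0 0 0 0.118;255 0.422 -0.694 0 0 0 0.118"
}}

```text
time: 12.1
ee_pos: [0.55, -0.2008, 0.2472]
ee_rot: [3.142, 0.0, -0.002]
force: [0.3, -1.0, -1.5]
opening: 0.0095
```

Request:
{"fn": "play_rows", "kwargs": {
  "rows": "255 0.28 -0.617 0 0 0 0;255 0.28 -0.617 0 0 0 0;255 0.28 -0.617 0 0 0 0;255 0.28 -0.617 0 0 0 0;255 0.28 -0.617 0.3 0 0 0;255 0.28 -0.617 0.6 0 0 0;255 0.28 -0.617 0.6 0 0 0;255 0.28 -0.617 0.6 0 0 0"
}}

```text
time: 13.1
ee_pos: [0.6316, -0.0173, 0.0645]
ee_rot: [3.141, -0.003, -0.011]
force: [-0.4, 0.8, 0.3]
opening: 0.0096
```

```bash
python3 - <<'E'
from h import *
print(pose().round(3)[:3],bot.observe()["opening"])
c,im=grab("wrist","w7.png",1.25)
E
```

```text
[[ 1.    -0.002 -0.007  0.632]
 [-0.002 -1.    -0.001 -0.017]
 [-0.007  0.001 -1.     0.064]] 0.0095609078575555
```

View pics/w7.png

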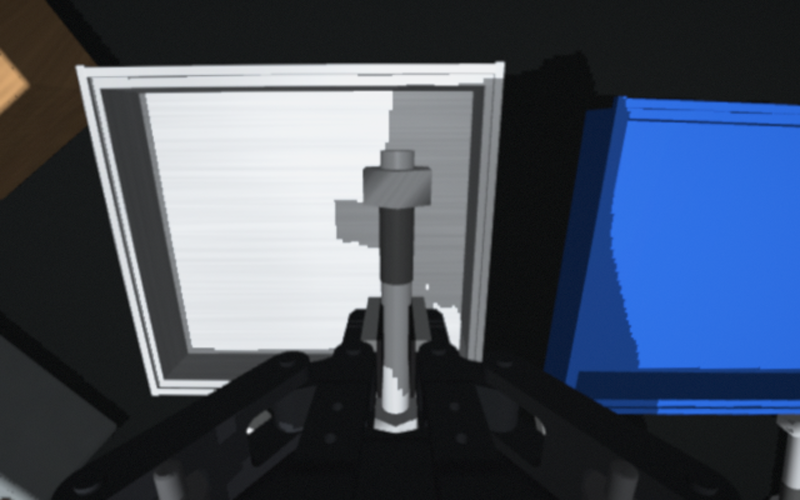

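```bash
python3 - <<'E'
from h import *
c=cam("wrist")
print(toworld(c,np.array([(78,67),(503,63),(153,394)])*.8,.035).round(3))
print(toworld(c,np.array([(620,97),(565,413)])*.8,.035).round(3))
E
```

```text
[[ 0.74   0.14   0.035]
 [ 0.74  -0.07   0.035]
 [ 0.547  0.139  0.035]]
[[ 0.725 -0.13   0.035]
 [ 0.532 -0.128  0.035]]
```

Request:
{"fn": "play_rows", "kwargs": {
  "rows": "255 0.01 0 0.13 0 0 0;255 0.01 0 0.2 0 0 0;255 0.01 0 0.255 0 0 0;255 0.01 0 0.255 0 0 0;150 0.01 0 0.255 0 0 0;150 0.01 0 0.255 0 0 0;150 0.01 0 0.255 0 0 0;150 0.01 0 0.1 0 0 0;150 0.01 0 -0.2 0 0 0;120 0.01 0 -0.6 0 0 0;120 0.01 0 -0.6 0 0 0;120 0.01 0 -0.6 0 0 0;120 0.01 0 -0.6 0 0 0"
}}

```text
time: 14.78
ee_pos: [0.6382, -0.0153, 0.2502]
ee_rot: [-3.142, -0.0, -0.006]
force: [-0.3, 0.8, -0.8]
opening: 0.0452
```

```bash
python3 - <<'E'
from h import *
print(pose().round(3)[:3],bot.observe()["opening"])
c,im=grab("side","s8.png",1.25)
for b in blobs(c,im,.012,60,110):
  if .38<b[1][0]<.8 and -.5<b[1][1]<.2:print(*b)
print(*go([.45,-.332,.2],-77))
E
```

```text
[[ 1.     0.     0.004  0.638]
 [ 0.    -1.     0.    -0.015]
 [ 0.004 -0.    -1.     0.25 ]] 0.04523863434409667
[372. 203.] [0.649 0.055] [0.646 0.044] [0.198 0.217] 74.0
[305. 194.] [0.443 0.102] [0.437 0.101] [0.062 0.138] 170.0
[307. 213.] [0.444 0.018] [0.439 0.02 ] [0.062 0.136] 174.0
[313. 235.] [ 0.451 -0.068] [ 0.449 -0.068] [0.03  0.125] 162.0
[321. 259.] [ 0.461 -0.158] [ 0.463 -0.158] [0.061 0.138] -164.0
[398. 311.] [ 0.647 -0.345] [ 0.648 -0.346] [0.068 0.099] 68.0
[324. 313.] [ 0.453 -0.332] [ 0.455 -0.331] [0.03  0.124] -167.0
[389. 349.] [ 0.604 -0.448] [ 0.604 -0.45 ] [0.027 0.056] 159.0
shift [-0.625  1.056  0.161] turn [ 0.    -0.001 -0.217]
```

View pics/s8.png

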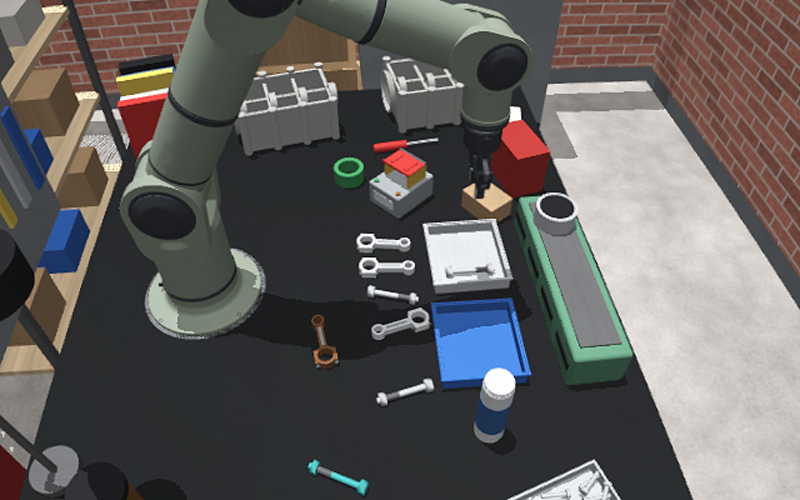

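Request:
{"fn": "play_rows", "kwargs": {
  "rows": "120 -0.62 0.9 0 0 0 -0.217;120 -0.62 0.9 0 0 0 -0.217;120 -0.62 0.9 0 0 0 -0.217;120 -0.62 0.9 0 0 0 -0.217;120 -0.62 0.9 0 0 0 -0.217;120 -0.62 0.9 0 0 0 -0.217;120 -0.62 0.9 0 0 0 -0.217;120 -0.62 0.9 0 0 0 -0.217"
}}

```text
time: 15.82
ee_pos: [0.4523, -0.2838, 0.2475]
ee_rot: [-3.12, -0.359, 0.0]
force: [-0.2, 0.2, -0.5]
opening: 0.0453
```

```bash
python3 - <<'E'
from h import *
print(pose().round(3)[:3])
c=cam("wrist");im=viewer.grab_frame("wrist")
for b in blobs(c,im,.012,60,90):
  if .38<b[1][0]<.53 and -.5<b[1][1]<.2:print(*b)
print(*go([.452,-.332,.1],-77))
E
```

```text
[[ 0.974  0.227 -0.     0.452]
 [ 0.227 -0.974  0.001 -0.284]
 [-0.    -0.001 -1.     0.247]]
[ 25. 108.] [0.44  0.106] [0.435 0.107] [0.054 0.14 ] 171.0
[ 88. 121.] [0.442 0.023] [0.437 0.023] [0.054 0.14 ] 175.0
[224. 127.] [ 0.458 -0.157] [ 0.469 -0.154] [0.054 0.14 ] -165.0
[158. 128.] [ 0.448 -0.068] [ 0.448 -0.068] [0.026 0.128] 162.0
[352. 150.] [ 0.473 -0.328] [ 0.479 -0.327] [0.022 0.072] -167.0
[350. 208.] [ 0.399 -0.346] [ 0.4   -0.346] [0.017 0.023] 119.0
shift [-0.038  0.157  0.492] turn [-0.001  0.     0.003]
```

Request:
{"fn": "play_rows", "kwargs": {
  "rows": "120 -0.04 0.157 0 0 0 0;120 -0.04 0.157 0.3 0 0 0;120 -0.04 0.157 0.6 0 0 0;120 -0.04 0.157 0.75 0 0 0;120 -0.04 0.157 0.85 0 0 0;120 -0.04 0.157 0.895 0 0 0;120 -0.04 0.157 0.895 0 0 0;120 -0.04 0.157 0.895 0 0 0;255 -0.04 0.157 0.895 0 0 0;255 -0.04 0.157 0.895 0 0 0;255 -0.04 0.157 0.895 0 0 0;255 -0.04 0.157 0.895 0 0 0;255 -0.04 0.157 0.895 0 0 0;255 -0.04 0.157 0.8 0 0 0;255 -0.04 0.157 0.5 0 0 0;255 -0.04 0.157 0.2 0 0 0;255 -0.04 0.157 0 0 0 0;255 -0.04 0.157 0 0 0 0"
}}

```text
time: 18.12
ee_pos: [0.4503, -0.3339, 0.2511]
ee_rot: [3.12, 0.356, 0.002]
force: [0.4, -0.4, -1.0]
opening: 0.0093
```

```bash
python3 - <<'E'
from h import *
print(pose().round(3)[:3]); print(*go([.54,-.15,.247],-90))
E
```

```text
[[ 0.974  0.225  0.002  0.45 ]
 [ 0.225 -0.974 -0.001 -0.334]
 [ 0.001  0.001 -1.     0.251]]
shift [ 0.43  -0.53   0.014] turn [ 0.001 -0.001  0.217]
```

Request:
{"fn": "play_rows", "kwargs": {
  "rows": "255 0.43 -0.53 0 0 0 0.217;255 0.43 -0.53 0 0 0 0.217;255 0.43 -0.53 0 0 0 0.217;255 0.43 -0.53 0 0 0 0.217;255 0.43 -0.53 0 0 0 0.217;255 0.43 -0.53 0 0 0 0.217"
}}

```text
time: 18.88
ee_pos: [0.5398, -0.1508, 0.2482]
ee_rot: [3.141, -0.001, -0.0]
force: [0.2, -0.1, -0.7]
opening: 0.0102
```

Request:
{"fn": "play_rows", "kwargs": {
  "rows": "255 0.34 -0.61 0 0 0 0;255 0.34 -0.61 0 0 0 0;255 0.34 -0.61 0 0 0 0;255 0.34 -0.61 0 0 0 0;255 0.34 -0.61 0.3 0 0 0;255 0.34 -0.61 0.6 0 0 0;255 0.34 -0.61 0.7 0 0 0;255 0.34 -0.61 0.7 0 0 0;255 0.34 -0.61 0.7 0 0 0"
}}

```text
time: 20.0
ee_pos: [0.6411, 0.0312, 0.0366]
ee_rot: [3.141, -0.003, -0.005]
force: [0.6, 0.5, 0.1]
opening: 0.0094
```

Request:
{"fn": "play_rows", "kwargs": {
  "rows": "255 0 0 0.1 0 0 0;255 0 0 0.163 0 0 0;255 0 0 0.163 0 0 0;150 0 0 0.163 0 0 0;150 0 0 0.163 0 0 0;150 0 0 0.163 0 0 0;150 0 0 0 0 0 0;150 0 0 -0.2 0 0 0;120 0 0 -0.6 0 0 0;120 0 0 -0.7 0 0 0;120 0 0 -0.7 0 0 0;120 0 0 -0.7 0 0 0"
}}

```text
time: 21.5
ee_pos: [0.6431, 0.0332, 0.2505]
ee_rot: [-3.141, -0.0, -0.006]
force: [0.2, -0.0, -0.2]
opening: 0.0452
```

```bash
python3 - <<'E'
from h import *
print(pose().round(3)[:3],bot.observe()["opening"])
c=cam("side");im=viewer.grab_frame("side");cv2.imwrite("pics/s9.png",im[:,:,::-1])
for b in blobs(c,im,.012,60,110):
  if .38<b[1][0]<.53 and -.5<b[1][1]<.2:print(*b)
print(*go([.45,-.069,.247],-108))
E
```

```text
[[ 1.     0.     0.004  0.643]
 [ 0.    -1.     0.     0.033]
 [ 0.004 -0.    -1.     0.251]] 0.04515907983335925
[305. 194.] [0.443 0.102] [0.438 0.101] [0.062 0.138] 170.0
[307. 213.] [0.444 0.018] [0.439 0.019] [0.062 0.136] 174.0
[304. 233.] [ 0.425 -0.063] [ 0.423 -0.06 ] [0.028 0.077] 158.0
[321. 259.] [ 0.461 -0.158] [ 0.464 -0.158] [0.061 0.138] -164.0
shift [-0.641  0.34   0.005] turn [-0.    -0.001  0.3  ]
```

Request:
{"fn": "play_rows", "kwargs": {
  "rows": "120 -0.645 0.34 0 0 0 0.3;120 -0.645 0.34 0 0 0 0.3;120 -0.645 0.34 0 0 0 0.3;120 -0.645 0.34 0 0 0 0.3;120 -0.645 0.34 0 0 0 0.3;120 -0.645 0.34 0 0 0 0.3;120 -0.645 0.34 0.3 0 0 0.3;120 -0.645 0.34 0.3 0 0 0.3;120 -0.645 0.34 0.3 0 0 0.3"
}}

```text
time: 22.68
ee_pos: [0.448, -0.0682, 0.1562]
ee_rot: [3.103, -0.489, -0.007]
force: [-0.2, 1.0, 0.5]
opening: 0.0452
```

```bash
python3 - <<'E'
from h import *
print(pose().round(3)[:3])
c=cam("wrist");im=viewer.grab_frame("wrist")
for b in blobs(c,im,.012,60,90):
  if .38<b[1][0]<.53 and -.5<b[1][1]<.2:print(*b)
print(*go([.45,-.069,-.020],-108))
E
```

```text
[[ 0.951 -0.308 -0.004  0.448]
 [-0.308 -0.951  0.001 -0.068]
 [-0.004  0.001 -1.     0.156]]
[392. 132.] [ 0.458 -0.16 ] [ 0.468 -0.158] [0.052 0.14 ] -165.0
[318. 127.] [ 0.499 -0.087] [ 0.498 -0.086] [0.019 0.022] 93.0
[239. 202.] [0.445 0.02 ] [0.446 0.02 ] [0.053 0.134] 173.0
[317. 200.] [ 0.426 -0.065] [ 0.423 -0.061] [0.024 0.081] 161.0
[174. 232.] [0.44  0.104] [0.436 0.104] [0.054 0.14 ] 171.0
shift [0.005 0.001 0.592] turn [0.    0.002 0.001]
```

Request:
{"fn": "play_rows", "kwargs": {
  "rows": "120 0.005 0 0.2 0 0 0;120 0.005 0 0.4 0 0 0;120 0.005 0 0.55 0 0 0;120 0.005 0 0.59 0 0 0;120 0.005 0 0.59 0 0 0;120 0.005 0 0.59 0 0 0;255 0.005 0 0.59 0 0 0;255 0.005 0 0.59 0 0 0;255 0.005 0 0.59 0 0 0;255 0.005 0 0.59 0 0 0;255 0.005 0 0.59 0 0 0;255 0.005 0 0.5 0 0 0;255 0.005 0 0.2 0 0 0;255 0.005 0 0 0 0 0;255 0.005 0 -0.3 0 0 0;255 0.005 0 -0.3 0 0 0;255 0.005 0 -0.3 0 0 0"
}}

```text
time: 24.85
ee_pos: [0.4516, -0.0696, 0.2517]
ee_rot: [-3.102, 0.492, -0.01]
force: [-0.4, -0.5, -2.4]
opening: 0.0096
```

```bash
python3 - <<'E'
from h import *
print(pose().round(3)[:3],bot.observe()["opening"]); print(*go([.637,.08,.247],-90))
E
```

```text
[[ 0.951 -0.309  0.007  0.452]
 [-0.309 -0.951 -0.001 -0.07 ]
 [ 0.007 -0.001 -1.     0.252]] 0.009555958420609117
shift [ 0.433 -0.665  0.02 ] turn [-0.    -0.006 -0.3  ]
```

Request:
{"fn": "play_rows", "kwargs": {
  "rows": "255 0.433 -0.665 0.01 0 0 -0.3;255 0.433 -0.665 0.01 0 0 -0.3;255 0.433 -0.665 0.01 0 0 -0.3;255 0.433 -0.665 0.01 0 0 -0.3;255 0.433 -0.665 0.01 0 0 -0.3;255 0.433 -0.665 0.01 0 0 -0.3;255 0.433 -0.665 0.4 0 0 -0.3;255 0.433 -0.665 0.7 0 0 -0.3;255 0.433 -0.665 0.7 0 0 -0.3;255 0.433 -0.665 0.7 0 0 -0.3"
}}

```text
time: 26.1
ee_pos: [0.6329, 0.0789, 0.0352]
ee_rot: [3.14, -0.001, -0.008]
force: [0.6, -0.7, -1.6]
opening: 0.0091
```

Request:
{"fn": "play_rows", "kwargs": {
  "rows": "255 0.01 0 0.1 0 0 0;255 0.01 0 0.16 0 0 0;255 0.01 0 0.16 0 0 0;150 0.01 0 0.16 0 0 0;150 0.01 0 0.16 0 0 0;150 0.01 0 0.16 0 0 0;150 0.01 0 0 0 0 0;150 0.01 0 -0.2 0 0 0;120 0.01 0 -0.6 0 0 0;120 0.01 0 -0.7 0 0 0;120 0.01 0 -0.7 0 0 0;120 0.01 0 -0.7 0 0 0"
}}

```text
time: 27.6
ee_pos: [0.6391, 0.0804, 0.2505]
ee_rot: [-3.141, -0.0, -0.006]
force: [-0.8, -0.9, -1.2]
opening: 0.0452
```

```bash
python3 - <<'E'
from h import *
print(pose().round(3)[:3],bot.observe()["opening"])
c,im=grab("side","s10.png",2.0,(250,130,510,400))
for b in blobs(c,im,.012,60,110):
  if .38<b[1][0]<.53 and -.5<b[1][1]<.2:print(*b)
print(*go([.46,-.157,.247],-75))
E
```

```text
[[ 1.     0.     0.004  0.639]
 [ 0.    -1.     0.001  0.08 ]
 [ 0.004 -0.001 -1.     0.251]] 0.04520269123943316
[305. 194.] [0.443 0.102] [0.437 0.101] [0.062 0.138] 170.0
[308. 213.] [0.444 0.018] [0.44  0.019] [0.062 0.136] 174.0
[321. 259.] [ 0.461 -0.158] [ 0.464 -0.158] [0.061 0.138] -164.0
shift [-0.595  0.791  0.005] turn [ 0.    -0.001 -0.25 ]
```

View pics/s10.png

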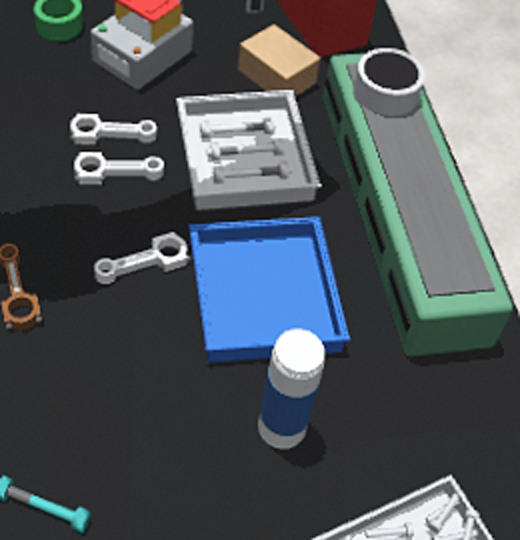

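Request:
{"fn": "play_rows", "kwargs": {
  "rows": "120 -0.605 0.79 0 0 0 -0.245;120 -0.605 0.79 0 0 0 -0.245;120 -0.605 0.79 0 0 0 -0.245;120 -0.605 0.79 0 0 0 -0.245;120 -0.605 0.79 0 0 0 -0.245;120 -0.605 0.79 0 0 0 -0.245;120 -0.605 0.79 0.3 0 0 -0.245;120 -0.605 0.79 0.3 0 0 -0.245;120 -0.605 0.79 0.3 0 0 -0.245"
}}

```text
time: 28.78
ee_pos: [0.4558, -0.1557, 0.156]
ee_rot: [-3.113, -0.404, 0.006]
force: [-0.0, 0.0, 1.3]
opening: 0.045
```

```bash
python3 - <<'E'
from h import *
print(pose().round(3)[:3])
c=cam("wrist");im=viewer.grab_frame("wrist")
for b in blobs(c,im,.015,60,90):
  if .38<b[1][0]<.53 and -.5<b[1][1]<.2:print(*b)
print(*go([.456,-.158,-.020],-75.5))
E
```

```text
[[ 0.967  0.255 -0.004  0.456]
 [ 0.255 -0.967  0.002 -0.156]
 [-0.004 -0.003 -1.     0.156]]
[ 68. 133.] [0.44  0.103] [0.436 0.103] [0.053 0.139] 171.0
[148. 152.] [0.442 0.02 ] [0.437 0.021] [0.053 0.139] 174.0
[320. 166.] [ 0.458 -0.16 ] [ 0.468 -0.156] [0.051 0.138] -165.0
shift [-0.003  0.007  0.592] turn [-0.001  0.001  0.004]
```

Request:
{"fn": "play_rows", "kwargs": {
  "rows": "120 0 0.005 0.2 0 0 0;120 0 0.005 0.4 0 0 0;120 0 0.005 0.55 0 0 0;120 0 0.005 0.59 0 0 0;120 0 0.005 0.59 0 0 0;120 0 0.005 0.59 0 0 0;255 0 0.005 0.59 0 0 0;255 0 0.005 0.59 0 0 0;255 0 0.005 0.59 0 0 0;255 0 0.005 0.59 0 0 0;255 0 0.005 0.59 0 0 0;255 0 0.005 0.5 0 0 0;255 0 0.005 0.2 0 0 0;255 0 0.005 0 0 0 0;255 0 0.005 -0.3 0 0 0;255 0 0.005 -0.3 0 0 0;255 0 0.005 -0.3 0 0 0"
}}

```text
time: 30.95
ee_pos: [0.4586, -0.1587, 0.2516]
ee_rot: [3.113, 0.401, 0.009]
force: [-0.4, -0.5, -4.5]
opening: 0.014
```

```bash
python3 - <<'E'
from h import *
print(pose().round(3)[:3],bot.observe()["opening"]); print(*go([.622,-.23,.247],-90))
E
```

```text
[[ 0.967  0.254  0.006  0.459]
 [ 0.254 -0.967 -0.002 -0.159]
 [ 0.005  0.004 -1.     0.252]] 0.014049729520382392
shift [0.467 0.368 0.019] turn [ 0.003 -0.005  0.245]
```

Request:
{"fn": "play_rows", "kwargs": {
  "rows": "255 0.475 0.37 0 0 0 0.245;255 0.475 0.37 0 0 0 0.245;255 0.475 0.37 0 0 0 0.245;255 0.475 0.37 0 0 0 0.245;255 0.475 0.37 0.4 0 0 0.245;255 0.475 0.37 0.7 0 0 0.245;255 0.475 0.37 0.7 0 0 0.245;255 0.475 0.37 0.7 0 0 0.245"
}}

```text
time: 31.95
ee_pos: [0.6197, -0.2282, 0.0331]
ee_rot: [-3.139, -0.001, 0.01]
force: [0.3, 0.3, -2.2]
opening: 0.0141
```

Request:
{"fn": "play_rows", "kwargs": {
  "rows": "255 0 0 0.1 0 0 0;255 0 0 0.165 0 0 0;255 0 0 0.165 0 0 0;150 0 0 0.165 0 0 0;150 0 0 0.165 0 0 0;150 0 0 0.165 0 0 0;150 0 0 0 0 0 0;150 0 0 -0.2 0 0 0;120 0 0 -0.6 0 0 0;120 0 0 -0.7 0 0 0;120 0 0 -0.7 0 0 0;120 0 0 -0.7 0 0 0"
}}

```text
time: 33.45
ee_pos: [0.6241, -0.2297, 0.2505]
ee_rot: [3.14, 0.0, 0.006]
force: [-0.4, -0.6, -0.5]
opening: 0.0448
```

```bash
python3 - <<'E'
from h import *
print(pose().round(3)[:3],bot.observe()["opening"])
c,im=grab("side","s11.png")
for b in blobs(c,im,.015,60,110):
  if .38<b[1][0]<.8 and -.5<b[1][1]<.2:print(*b)
print(*go([.446,.021,.247],-96))
E
```

```text
[[ 1.     0.     0.004  0.624]
 [ 0.    -1.    -0.001 -0.23 ]
 [ 0.004  0.001 -1.     0.25 ]] 0.044803329960710514
[367. 204.] [0.648 0.052] [0.627 0.036] [0.197 0.216] 105.0
[309. 200.] [0.456 0.082] [0.45  0.073] [0.123 0.156] 160.0
[383. 274.] [ 0.626 -0.224] [ 0.629 -0.228] [0.06  0.133] -179.0
[398. 311.] [ 0.647 -0.346] [ 0.647 -0.347] [0.068 0.101] 69.0
[389. 349.] [ 0.603 -0.449] [ 0.604 -0.451] [0.027 0.056] 159.0
shift [-0.591 -0.835  0.004] turn [ 0.    -0.001  0.1  ]
```

Request:
{"fn": "play_rows", "kwargs": {
  "rows": "120 -0.58 -0.9 0 0 0 0.1;120 -0.58 -0.9 0 0 0 0.1;120 -0.58 -0.9 0 0 0 0.1;120 -0.58 -0.9 0 0 0 0.1;120 -0.58 -0.9 0 0 0 0.1;120 -0.58 -0.9 0 0 0 0.1;120 -0.58 -0.9 0 0 0 0.1;120 -0.58 -0.9 0 0 0 0.1"
}}

```text
time: 34.5
ee_pos: [0.4495, 0.0395, 0.2475]
ee_rot: [3.137, -0.167, -0.001]
force: [-0.5, -0.7, 0.1]
opening: 0.045
```

```bash
python3 - <<'E'
from h import *
print(pose().round(3)[:3])
c,im=grab("wrist","w12.png",1.5,(160,0,560,330))
for b in blobs(c,im,.015,60,90):
  if .3<b[1][0]<.6 and -.5<b[1][1]<.5:print(*b)
E
```

```text
[[ 0.994 -0.106 -0.001  0.45 ]
 [-0.106 -0.994 -0.     0.039]
 [-0.001  0.    -1.     0.247]]
[528.  29.] [ 0.586 -0.236] [ 0.586 -0.233] [0.037 0.062] 176.0
[126. 155.] [0.504 0.321] [0.487 0.294] [0.127 0.16 ] 178.0
[ 28. 118.] [0.547 0.414] [0.549 0.411] [0.004 0.12 ] 131.0
[306. 155.] [0.466 0.051] [0.46  0.052] [0.052 0.139] -179.0
[272. 176.] [0.441 0.102] [0.436 0.101] [0.051 0.138] 171.0
[161. 181.] [0.446 0.257] [0.447 0.256] [0.004 0.076] 131.0
```

View pics/w12.png

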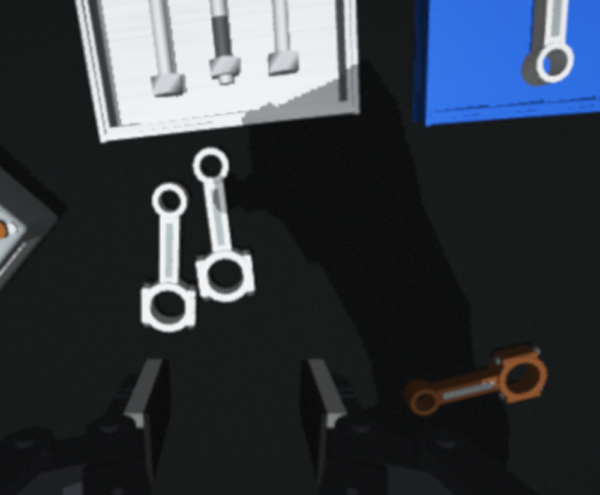

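```bash
python3 - <<'E'
from h import *
print(*go([.462,.051,.08],-89))
E
```

```text
shift [ 0.038 -0.043  0.558] turn [ 0.     0.001 -0.118]
```

Request:
{"fn": "play_rows", "kwargs": {
  "rows": "170 0.038 -0.043 0 0 0 -0.118;170 0.038 -0.043 0.3 0 0 -0.118;170 0.038 -0.043 0.558 0 0 -0.118;170 0.038 -0.043 0.558 0 0 -0.118;170 0.038 -0.043 0.558 0 0 -0.118;170 0.038 -0.043 0.558 0 0 -0.118;170 0.038 -0.043 0.558 0 0 -0.118"
}}

```text
time: 35.42
ee_pos: [0.463, 0.0521, 0.0823]
ee_rot: [-3.141, -0.029, -0.004]
force: [-0.6, -0.3, 1.0]
opening: 0.0285
```

```bash
python3 - <<'E'
from h import *
print(pose().round(3)[:3],bot.observe()["opening"])
c=cam("wrist");im=viewer.grab_frame("wrist");cv2.imwrite("pics/w13.png",im[:,:,::-1])
for b in blobs(c,im,.015,60,90):
  if .3<b[1][0]<.6 and -.1<b[1][1]<.2:print(*b)
print(*go([.462,.051,-.02],-89))
E
```

```text
[[ 1.     0.018  0.003  0.463]
 [ 0.018 -1.     0.     0.052]
 [ 0.003 -0.    -1.     0.082]] 0.028545060503737365
[317. 200.] [0.465 0.051] [0.462 0.052] [0.051 0.139] -179.0
[255. 212.] [0.443 0.106] [0.45  0.103] [0.033 0.136] 162.0
shift [-0.004  0.004  0.34 ] turn [-0.    -0.002  0.001]
```

Request:
{"fn": "play_rows", "kwargs": {
  "rows": "170 0 0.002 0.15 0 0 0;170 0 0.002 0.28 0 0 0;170 0 0.002 0.34 0 0 0;170 0 0.002 0.34 0 0 0;170 0 0.002 0.34 0 0 0;255 0 0.002 0.34 0 0 0;255 0 0.002 0.34 0 0 0;255 0 0.002 0.34 0 0 0;255 0 0.002 0.34 0 0 0;255 0 0.002 0.2 0 0 0;255 0 0.002 0 0 0 0;255 0 0.002 -0.3 0 0 0;255 0 0.002 -0.55 0 0 0;255 0 0.002 -0.55 0 0 0;255 0 0.002 -0.55 0 0 0"
}}

```text
time: 37.35
ee_pos: [0.463, 0.0516, 0.2489]
ee_rot: [-3.141, -0.029, -0.009]
force: [-0.2, 0.5, -3.5]
opening: 0.0143
```

```bash
python3 - <<'E'
from h import *
print(pose().round(3)[:3],bot.observe()["opening"]); print(*go([.624,-.178,.247],-90))
E
```

```text
[[ 1.     0.018  0.006  0.463]
 [ 0.018 -1.     0.     0.052]
 [ 0.006 -0.    -1.     0.249]] 0.014255263936918448
shift [0.522 0.775 0.009] turn [-0.    -0.006  0.018]
```

Request:
{"fn": "play_rows", "kwargs": {
  "rows": "255 0.522 0.77 0 0 0 0.018;255 0.522 0.77 0 0 0 0.018;255 0.522 0.77 0 0 0 0.018;255 0.522 0.77 0 0 0 0.018;255 0.522 0.77 0 0 0 0.018;255 0.522 0.77 0.4 0 0 0.018;255 0.522 0.77 0.7 0 0 0.018;255 0.522 0.77 0.7 0 0 0.018;255 0.522 0.77 0.7 0 0 0.018"
}}

```text
time: 38.48
ee_pos: [0.6197, -0.1756, 0.0307]
ee_rot: [-3.14, -0.001, 0.01]
force: [0.4, -0.4, -2.6]
opening: 0.0142
```

Request:
{"fn": "play_rows", "kwargs": {
  "rows": "255 0 0 0.1 0 0 0;255 0 0 0.155 0 0 0;255 0 0 0.155 0 0 0;170 0 0 0.155 0 0 0;170 0 0 0.155 0 0 0;170 0 0 0.155 0 0 0;170 0 0 0 0 0 0;170 0 0 -0.2 0 0 0;120 0 0 -0.6 0 0 0;120 0 0 -0.7 0 0 0;120 0 0 -0.7 0 0 0;120 0 0 -0.7 0 0 0"
}}

```text
time: 39.98
ee_pos: [0.6237, -0.1766, 0.2482]
ee_rot: [3.141, -0.0, 0.006]
force: [0.6, 1.1, -1.4]
opening: 0.0455
```

```bash
python3 - <<'E'
from h import *
print(pose().round(3)[:3],bot.observe()["opening"])
c,im=grab("side","s13.png")
for b in blobs(c,im,.015,60,110):
  if .38<b[1][0]<.8 and -.5<b[1][1]<.2:print(*b)
print(*go([.444,.05,.247],-99))
E
```

```text
[[ 1.    -0.     0.004  0.624]
 [-0.    -1.    -0.001 -0.177]
 [ 0.004  0.001 -1.     0.248]] 0.045548716689481426
[370. 205.] [0.648 0.052] [0.636 0.033] [0.197 0.216] 123.0
[305. 194.] [0.443 0.099] [0.437 0.098] [0.062 0.138] 170.0
[380. 267.] [ 0.627 -0.203] [ 0.626 -0.203] [0.103 0.136] 174.0
[398. 311.] [ 0.647 -0.346] [ 0.647 -0.347] [0.068 0.101] 69.0
[389. 349.] [ 0.603 -0.449] [ 0.604 -0.451] [0.027 0.056] 159.0
shift [-0.597 -0.755 -0.003] turn [ 0.    -0.001  0.15 ]
```

Request:
{"fn": "play_rows", "kwargs": {
  "rows": "120 -0.6 -0.93 0 0 0 0.15;120 -0.6 -0.93 0 0 0 0.15;120 -0.6 -0.93 0 0 0 0.15;120 -0.6 -0.93 0 0 0 0.15;120 -0.6 -0.93 0 0 0 0.15;120 -0.6 -0.93 0 0 0 0.15;120 -0.6 -0.93 0 0 0 0.15;120 -0.6 -0.93 0.3 0 0 0.15;120 -0.6 -0.93 0.3 0 0 0.15;120 -0.6 -0.93 0.3 0 0 0.15"
}}

```text
time: 41.28
ee_pos: [0.4419, 0.1013, 0.1538]
ee_rot: [3.13, -0.248, -0.006]
force: [-0.1, -0.1, 0.4]
opening: 0.0455
```

```bash
python3 - <<'E'
from h import *
print(pose().round(3)[:3],bot.observe()["opening"])
c,im=grab("wrist","w14.png",1.25)
for b in blobs(c,im,.015,60,90):
  if .3<b[1][0]<.6 and -.1<b[1][1]<.2:print(*b)
print(*go([.444,.102,-.02],-99))
E
```

```text
[[ 0.988 -0.157 -0.004  0.442]
 [-0.157 -0.988 -0.001  0.101]
 [-0.004  0.002 -1.     0.154]] 0.04551406670885214
[354.  29.] [0.582 0.03 ] [0.576 0.045] [0.066 0.223] 85.0
[317. 184.] [0.441 0.1  ] [0.435 0.101] [0.052 0.139] 171.0
[251. 279.] [0.334 0.196] [0.335 0.195] [0.011 0.012] -159.0
[381. 279.] [0.31  0.043] [0.311 0.044] [0.01  0.012] 144.0
shift [ 0.005 -0.002  0.584] turn [ 0.001  0.002 -0.001]
```

Request:
{"fn": "play_rows", "kwargs": {
  "rows": "120 0.005 0 0.2 0 0 0;120 0.005 0 0.4 0 0 0;120 0.005 0 0.55 0 0 0;120 0.005 0 0.584 0 0 0;120 0.005 0 0.584 0 0 0;120 0.005 0 0.584 0 0 0;255 0.005 0 0.584 0 0 0;255 0.005 0 0.584 0 0 0;255 0.005 0 0.584 0 0 0;255 0.005 0 0.584 0 0 0;255 0.005 0 0.584 0 0 0;255 0.005 0 0.5 0 0 0;255 0.005 0 0.2 0 0 0;255 0.005 0 0 0 0 0;255 0.005 0 -0.3 0 0 0;255 0.005 0 -0.3 0 0 0;255 0.005 0 -0.3 0 0 0"
}}

```text
time: 43.45
ee_pos: [0.4457, 0.1027, 0.2491]
ee_rot: [-3.13, 0.247, -0.01]
force: [0.2, 0.9, -3.7]
opening: 0.0139
```

```bash
python3 - <<'E'
from h import *
print(pose().round(3)[:3],bot.observe()["opening"]); print(*go([.53,-.08,.247],-90))
E
```

```text
[[ 0.988 -0.157  0.006  0.446]
 [-0.157 -0.988  0.001  0.103]
 [ 0.006 -0.002 -1.     0.249]] 0.013922661432763172
shift [0.373 0.557 0.008] turn [-0.002 -0.006 -0.15 ]
```

Request:
{"fn": "play_rows", "kwargs": {
  "rows": "255 0.373 0.557 0 0 0 -0.15;255 0.373 0.557 0 0 0 -0.15;255 0.373 0.557 0 0 0 -0.15;255 0.373 0.557 0 0 0 -0.15;255 0.373 0.557 0 0 0 -0.15;255 0.373 0.557 0 0 0 -0.15"
}}

```text
time: 44.2
ee_pos: [0.5281, -0.0789, 0.245]
ee_rot: [-3.141, -0.003, 0.002]
force: [0.9, -0.6, -2.4]
opening: 0.0141
```

Request:
{"fn": "play_rows", "kwargs": {
  "rows": "255 0.333 0.673 0 0 0 0;255 0.333 0.673 0 0 0 0;255 0.333 0.673 0 0 0 0;255 0.333 0.673 0 0 0 0;255 0.333 0.673 0.3 0 0 0;255 0.333 0.673 0.6 0 0 0;255 0.333 0.673 0.7 0 0 0;255 0.333 0.673 0.7 0 0 0;255 0.333 0.673 0.7 0 0 0"
}}

```text
time: 45.32
ee_pos: [0.6287, -0.2811, 0.0355]
ee_rot: [-3.141, -0.002, 0.002]
force: [-0.7, 0.3, -2.0]
opening: 0.014
```

Request:
{"fn": "play_rows", "kwargs": {
  "rows": "255 0 0 0.1 0 0 0;255 0 0 0.157 0 0 0;255 0 0 0.157 0 0 0;170 0 0 0.157 0 0 0;170 0 0 0.157 0 0 0;170 0 0 0.157 0 0 0;170 0 0 0 0 0 0;170 0 0 -0.2 0 0 0;170 0 0 -0.6 0 0 0;170 0 0 -0.8 0 0 0;170 0 0 -0.8 0 0 0;170 0 0 -0.8 0 0 0"
}}

```text
time: 46.82
ee_pos: [0.6302, -0.2827, 0.2809]
ee_rot: [3.139, -0.0, 0.011]
force: [-0.3, 0.7, -1.2]
opening: 0.0286
```

Request:
{"fn": "play_rows", "kwargs": {
  "rows": "255 -0.7 -0.6 0 0 0 0;255 -0.7 -0.6 0 0 0 0;255 -0.7 -0.6 0 0 0 0;255 -0.7 -0.6 0 0 0 0;255 -0.7 -0.6 0 0 0 0;255 -0.7 -0.6 0 0 0 0"
}}

```text
time: 47.58
ee_pos: [0.4176, -0.1013, 0.276]
ee_rot: [3.141, 0.002, 0.001]
force: [-0.2, -0.2, 0.4]
opening: 0.0001
```

Request:
{"fn": "play_rows", "kwargs": {
  "rows": "255 0 -0.8 0 0 0 0;255 0 -0.8 0 0 0 0;255 0 -0.8 0 0 0 0;255 0 -0.8 0 0 0 0;255 0 -0.8 0 0 0 0"
}}

```text
time: 48.2
ee_pos: [0.4188, 0.1413, 0.2754]
ee_rot: [-3.14, -0.008, 0.001]
force: [-0.9, -1.4, 0.1]
opening: 0.0
```

```bash
python3 - <<'E'
from h import *
print(pose().round(3)[:3],bot.observe()["opening"])
c,im=grab("side","s15.png")
for b in blobs(c,im,.015,60,110):
  if .38<b[1][0]<.8 and -.5<b[1][1]<.2:print(*b)
c,iw=grab("wrist","w15.png")
cv2.imwrite("pics/m15.png",np.vstack([np.hstack([cv2.resize(im[120:320,290:490],(400,400)),cv2.resize(im[100:200,280:380],(400,400))]),])[:,:,::-1])
E
```

```text
[[ 1.     0.005 -0.     0.419]
 [ 0.005 -1.     0.002  0.141]
 [-0.    -0.002 -1.     0.275]] 3.6397937734228684e-05
[373. 203.] [0.648 0.052] [0.646 0.04 ] [0.197 0.217] 85.0
[388. 287.] [ 0.626 -0.272] [ 0.633 -0.271] [0.142 0.244] 99.0
[389. 349.] [ 0.603 -0.449] [ 0.604 -0.451] [0.027 0.056] 159.0
```

View pics/m15.png

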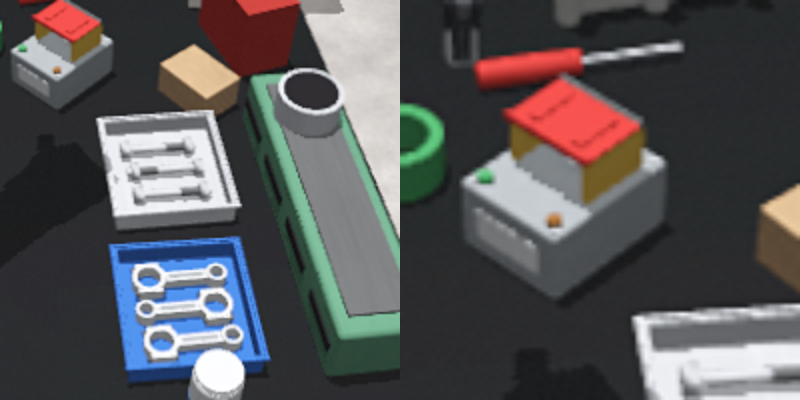

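```bash
python3 - <<'E'
from h import *
c=cam("wrist")
p=topix(c,[[.507,.262,.07]])[0]; print(p)
im=cv2.imread("pics/w15.png"); im=cv2.resize(im,(640,400),interpolation=cv2.INTER_AREA)
x0,y0=int(max(0,p[0]-110)),int(max(0,p[1]-80)); v=im[y0:y0+160,x0:x0+220]; print(x0,y0,v.shape)
cv2.imwrite("pics/b15.png",cv2.resize(v,None,fx=3.5,fy=3.5,interpolation=cv2.INTER_CUBIC))
E
```

```text
[211.09609659  93.49663752]
101 13 (160, 220, 3)
```

View pics/b15.png

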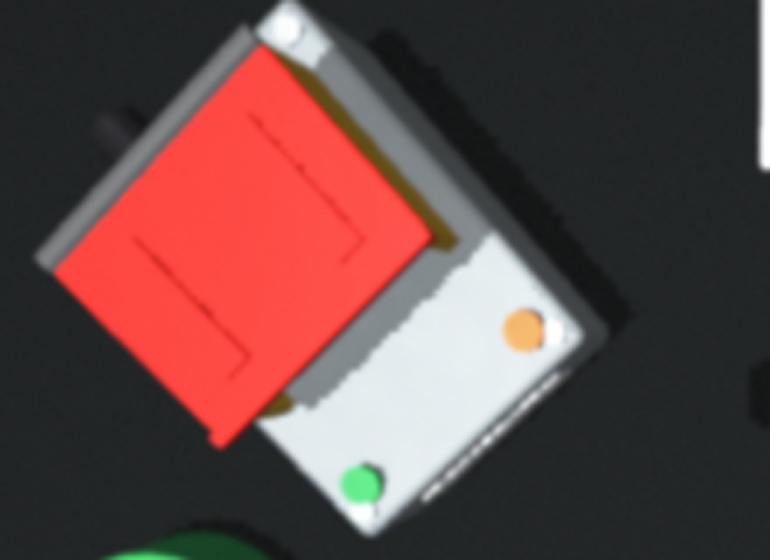

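```bash
cat >> h.py <<'E'
def boxframe(x,y,yaw):
    B=np.eye(4); a=np.radians(yaw); B[:2,:2]=[[np.cos(a),-np.sin(a)],[np.sin(a),np.cos(a)]]; B[:2,3]=x,y; return B
E
python3 - <<'E'
from h import *
from scipy.optimize import least_squares
c=cam("wrist")
q=np.array([(433,238),(220,447),(55,270),(262,45),(585,337),(370,535)])/3.5+[101,13]
M=np.array([[-25,-46,120],[-25,46,120],[45,46,120],[45,-46,120],[-70,-55,70],[-70,55,70]])/1e3
f=lambda v:(topix(c,(np.c_[M,np.ones(6)]@boxframe(v[0],v[1],v[2]*50).T)[:,:3]+[0,0,v[3]])-q).ravel()
r=least_squares(f,[.5,.26,.9,0]);print(r.x*[1,1,50,1],r.fun.reshape(-1,2).round(1))
s=cam("side")
q2=np.array([(590,163),(505,115),(563,78),(643,127),(555,298),(463,185),(665,158)])
q2=(q2-[400,0])/4+[280,100]
M2=np.vstack([M[[0,1,2,3,4,5]],[[.07,-.055,.07]]])[[0,1,2,3,4,5,6]]
g=lambda v:(topix(s,(np.c_[M2,np.ones(7)]@boxframe(v[0],v[1],v[2]*50).T)[:,:3]+[0,0,v[3]])-q2).ravel()
r=least_squares(g,[.5,.26,.9,0]);print(r.x*[1,1,50,1],r.fun.reshape(-1,2).round(1))
E
```

```text
[ 5.06010556e-01  2.84348814e-01  4.05929281e+01 -9.32546705e-03] [[-0.   0.9]
 [ 2.3 -0.7]
 [-0.2 -0.8]
 [-1.1 -0.4]
 [-0.3  0.2]
 [-0.7  1. ]]
[ 0.49728572  0.17129971 42.67623078  0.08154156] [[-0.1  2.6]
 [-1.7  1.5]
 [-0.9  0.2]
 [ 1.8  0.4]
 [ 0.8 -9.6]
 [-3.   2.4]
 [ 3.1  2.6]]
```

```bash
python3 - <<'E'
from h import *
from scipy.optimize import least_squares
c=cam("wrist");s=cam("side")
q=np.array([(433,238),(220,447),(55,270),(262,45),(585,337),(370,535)])/3.5+[101,13]
M=np.array([[-25,-46,120],[-25,46,120],[45,46,120],[45,-46,120],[-70,-55,70],[-70,55,70]])/1e3
q2=np.array([(590,163),(505,115),(563,78),(643,127),(463,185),(665,158),(555,298)])
q2=(q2-[400,0])/4+[280,100]
M2=np.vstack([M[[0,1,2,3,5]],[[.07,-.055,.07],[-.07,-.055,0]]])
H=lambda M,v:np.c_[M,np.ones(len(M))]@boxframe(v[0],v[1],v[2]*50).T
for z in (0,1):
  g=lambda v:(topix(s,H(M2,v)[:,:3]+[0,0,v[3]*z])-q2).ravel()
  r=least_squares(g,[.5,.26,.9,0]);print(r.x*[1,1,50,1],r.fun.reshape(-1,2).round(1).tolist())
b=r.x
f=lambda v:(topix(c,H(M,v)[:,:3])-q).ravel()
r=least_squares(f,[.5,.26,.9]);print("wrist z0",r.x*[1,1,50],r.fun.reshape(-1,2).round(1).tolist())
# joint: bias of tool position (camera shift) with common box
g=lambda v:np.r_[(topix(s,H(M2,v)[:,:3])-q2).ravel(),(topix(c,H(M,v)[:,:3]-v[3:6])-q).ravel(), v[3:6]/.01]
r=least_squares(g,[.5,.26,.9,0,0,0]);print("joint",r.x*[1,1,50,1,1,1],r.fun[:-3].reshape(-1,2).round(1).tolist())
# scene bolt-grasp check of fingers vs side: s4 finger
E
```

```text
[ 0.50897137  0.27972389 41.85940618  0.        ] [[-0.7, 0.0], [-0.1, -0.1], [-0.4, -0.3], [0.2, -1.0], [-0.6, -0.8], [1.0, 0.5], [0.7, 1.4]]
[ 5.12661193e-01  3.14200226e-01  4.18526393e+01 -2.91981297e-02] [[-0.9, 0.1], [0.3, 0.3], [-0.3, 0.2], [-0.3, -0.7], [0.2, -0.9], [0.4, 0.5], [0.7, 0.5]]
wrist z0 [ 0.50562524  0.28057716 40.53150458] [[1.0, 0.7], [1.6, 0.6], [-2.3, -1.0], [-1.4, -2.4], [1.7, 0.7], [-0.3, 2.7]]
joint [ 5.09094454e-01  2.79915034e-01  4.06922039e+01  3.11105280e-03
 -4.24539301e-03  8.85081170e-03] [[-1.0, 0.1], [-0.0, -0.3], [0.0, -0.4], [0.2, -0.8], [-0.6, -1.1], [1.1, 0.8], [0.2, 1.4], [-0.0, 0.8], [2.3, -0.6], [-0.3, -0.7], [-1.2, -0.5], [-0.2, 0.1], [-0.5, 1.1]]
```

```bash
cat >> h.py <<'E'
BOX=boxframe(.508,.280,41.3)
def gob(x,y,z,tilt=30,T=None):
    """ee target in box coords (mm), tool tilted forward"""
    t=np.radians(tilt); G=np.eye(4)
    G[:3,:3]=BOX[:3,:3]@np.c_[[np.cos(t),0,np.sin(t)],[0,-1,0],[np.sin(t),0,-np.cos(t)]]; G[:3,3]=(BOX@[x/1e3,y/1e3,z/1e3,1])[:3]
    return rel(pose() if T is None else T,G)
def inbox(): 
    B=np.linalg.inv(BOX)@pose(); return (B[:3,3]*1e3).round(1), np.degrees(np.arctan2(B[0,2],-B[2,2])).round(1)
E
python3 - <<'E'
from h import *
print(inbox(),bot.observe()["joints"].round(2)); print(*gob(-110,0,200))
E
```

```text
(array([-160.8,  -48.1,  275.2]), np.float64(-0.0)) [ 0.01  0.17 -0.52  1.95  0.1   1.05 -2.13]
shift [ 0.022 -0.232  0.251] turn [ 0.18   0.479 -0.672]
```

Request:
{"fn": "play_rows", "kwargs": {
  "rows": "255 0.02 -0.23 0.1 0.18 0.48 -0.67;255 0.02 -0.23 0.1 0.18 0.48 -0.67;255 0.02 -0.23 0.1 0.18 0.48 -0.67;255 0.02 -0.23 0.2 0.18 0.48 -0.67;255 0.02 -0.23 0.25 0.18 0.48 -0.67;255 0.02 -0.23 0.25 0.18 0.48 -0.67;255 0.02 -0.23 0.25 0.18 0.48 -0.67;255 0.02 -0.23 0.25 0.18 0.48 -0.67;255 0.02 -0.23 0.25 0.18 0.48 -0.67;255 0.02 -0.23 0.25 0.18 0.48 -0.67"
}}

```text
time: 49.55
ee_pos: [0.4248, 0.207, 0.2008]
ee_rot: [-2.686, -1.009, -0.723]
force: [0.3, 0.2, -0.3]
opening: 0.0002
```

```bash
python3 - <<'E'
from h import *
print(inbox(),bot.observe()["joints"].round(2),bot.observe()["force"].round(1)); print(*gob(-110,0,200)); print(*gob(-40,0,120)); print(*gob(-40,0,100))
E
```

```text
(array([-110.7,    0. ,  200.8]), np.float64(30.1)) [ 0.47  0.2  -1.05  2.38  0.51  0.16 -1.87] [ 0.3  0.2 -0.3]
shift [0.001 0.    0.004] turn [ 0.002 -0.002 -0.002]
shift [ 0.069 -0.001  0.351] turn [ 0.002 -0.002 -0.002]
shift [ 0.035 -0.001  0.409] turn [ 0.002 -0.002 -0.002]
```

Request:
{"fn": "play_rows", "kwargs": {
  "rows": "255 0.07 0 0.1 0 0 0;255 0.07 0 0.2 0 0 0;255 0.07 0 0.3 0 0 0;255 0.07 0 0.35 0 0 0;255 0.07 0 0.35 0 0 0;255 0.07 0 0.35 0 0 0;255 0.07 0 0.35 0 0 0"
}}

```text
time: 50.42
ee_pos: [0.4864, 0.2499, 0.1408]
ee_rot: [-2.693, -1.02, -0.675]
force: [0.1, 0.6, -0.7]
opening: -0.0001
```

```bash
python3 - <<'E'
from h import *
print(inbox(),bot.observe()["joints"].round(2),bot.observe()["force"].round(1)); print(*gob(-40,0,120)); print(*gob(-40,0,70))
c,im=grab("side","s16.png",6,(285,105,385,205))
E
```

```text
(array([-36.1,  -8.4, 140.8]), np.float64(28.4)) [ 0.05  0.41 -0.68  2.26  1.19  0.16 -2.52] [ 0.1  0.6 -0.7]
shift [-0.044 -0.027  0.055] turn [-0.012  0.027 -0.   ]
shift [-0.124 -0.026  0.202] turn [-0.012  0.027 -0.   ]
```

View pics/s16.png

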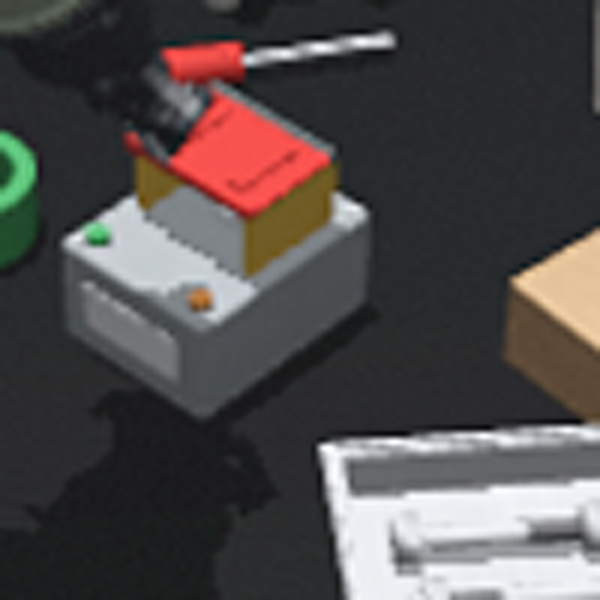

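```bash
python3 - <<'E'
from h import *
print(*gob(-120,0,230,0))
E
```

```text
shift [-0.105 -0.033 -0.394] turn [-0.011 -0.473  0.003]
```

Request:
{"fn": "play_rows", "kwargs": {
  "rows": "255 0 0 -0.2 0 0 0;255 -0.1 -0.033 -0.39 0 -0.2 0;255 -0.1 -0.033 -0.39 0 -0.47 0;255 -0.1 -0.033 -0.39 0 -0.47 0;255 -0.1 -0.033 -0.39 0 -0.47 0;255 -0.1 -0.033 -0.39 0 -0.47 0;255 -0.1 -0.033 -0.39 0 -0.47 0"
}}

```text
time: 51.35
ee_pos: [0.4189, 0.2024, 0.2288]
ee_rot: [-2.925, -1.115, 0.001]
force: [-0.5, 0.6, 0.3]
opening: 0.0001
```

Request:
{"fn": "play_rows", "kwargs": {
  "rows": "255 0 0 0 0 0 0.8;255 0 0 0 0 0 0.8;255 0 0 0 0 0 0.8;255 0 0 0 0 0 0.8;255 0 0 0 0 0 0.8;255 0 0 0 0 0 0.8"
}}

```text
time: 52.1
ee_pos: [0.4191, 0.2022, 0.2294]
ee_rot: [-3.128, 0.171, 0.005]
force: [-0.6, 0.3, 0.2]
opening: 0.0001
```

```bash
python3 - <<'E'
from h import *
print(inbox(),bot.observe()["joints"].round(2)); print(pose().round(2))
E
```

```text
(array([-1.181e+02,  2.000e-01,  2.294e+02]), np.float64(0.2)) [ 0.07  0.31 -0.78  1.95  0.26  0.98 -2.51]
[[ 0.99 -0.11 -0.    0.42]
 [-0.11 -0.99  0.01  0.2 ]
 [-0.   -0.01 -1.    0.23]
 [ 0.    0.    0.    1.  ]]
```

Request:
{"fn": "play_rows", "kwargs": {
  "rows": "255 0 0 0 0 0 -0.95;255 0 0 0 0 0 -0.95;255 0 0 0 0 0 -0.95;255 0 0 0 0 0 -0.95;255 0 0 0 0 0 -0.95;255 0 0 0 0 0 -0.95"
}}

```text
time: 52.85
ee_pos: [0.4191, 0.2026, 0.2291]
ee_rot: [-2.824, -1.35, -0.001]
force: [-1.0, -0.6, 0.2]
opening: 0.0001
```

Request:
{"fn": "play_rows", "kwargs": {
  "rows": "255 0 0 0 0 0 -0.95;255 0 0 0 0 0 -0.95;255 0 0 0 0 0 -0.95;255 0 0 0 0 0 -0.95;255 0 0 0 0 0 -0.95;255 0 0 0 0 0 -0.95"
}}

```text
time: 53.6
ee_pos: [0.4193, 0.2025, 0.2294]
ee_rot: [-1.839, -2.535, -0.011]
force: [0.7, 1.1, 0.4]
opening: 0.0001
```

Request:
{"fn": "play_rows", "kwargs": {
  "rows": "255 0 0 0 0 0 -0.95;255 0 0 0 0 0 -0.95;255 0 0 0 0 0 -0.95;255 0 0 0 0 0 -0.95;255 0 0 0 0 0 -0.95;255 0 0 0 0 0 -0.95"
}}

```text
time: 54.35
ee_pos: [0.4195, 0.2026, 0.2297]
ee_rot: [-0.407, -3.11, -0.018]
force: [-0.2, -0.5, 0.1]
opening: -0.0003
```

Request:
{"fn": "play_rows", "kwargs": {
  "rows": "255 0 0 0 0 0 -0.95;255 0 0 0 0 0 -0.95;255 0 0 0 0 0 -0.95;255 0 0 0 0 0 -0.95;255 0 0 0 0 0 -0.95;255 0 0 0 0 0 -0.95"
}}

```text
time: 55.1
ee_pos: [0.4196, 0.2026, 0.2298]
ee_rot: [-1.127, 2.931, 0.019]
force: [-0.2, -0.1, 0.5]
opening: -0.0001
```

```bash
python3 - <<'E'
s=open("h.py").read()
s=s.replace("np.c_[[np.cos(t),0,np.sin(t)],[0,-1,0],","np.c_[[-np.cos(t),0,-np.sin(t)],[0,1,0],")
open("h.py","w").write(s)
E
python3 - <<'E'
from h import *
print(inbox(),bot.observe()["joints"].round(2)); print(*gob(-110,0,200,30)); print(*gob(-45,0,130,30))
E
```

```text
(array([-1.176e+02,  2.000e-01,  2.298e+02]), np.float64(0.3)) [ 0.47  0.64 -1.48  1.93  0.68  1.22  1.05]
shift [-0.025 -0.002  0.1  ] turn [ 0.013 -0.495  0.01 ]
shift [-0.24  -0.007  0.334] turn [ 0.013 -0.495  0.01 ]
```

Request:
{"fn": "play_rows", "kwargs": {
  "rows": "255 -0.05 0 0.1 0 -0.15 0;255 -0.1 0 0.1 0 -0.3 0;255 -0.15 0 0.15 0 -0.45 0;255 -0.2 0 0.2 0 -0.495 0;255 -0.2 0 0.2 0 -0.495 0;255 -0.2 0 0.2 0 -0.495 0;255 -0.2 0 0.2 0 -0.495 0"
}}

```text
time: 55.98
ee_pos: [0.464, 0.2435, 0.1699]
ee_rot: [-0.939, 2.474, 0.265]
force: [-0.7, -0.5, -0.5]
opening: 0.0001
```

```bash
python3 - <<'E'
from h import *
print(inbox(),bot.observe()["joints"].round(2)); print(*gob(-45,0,130,30))
E
```

```text
(array([-57.2,   1.6, 169.9]), np.float64(29.9)) [ 0.45  0.47 -1.2   2.3   1.3   0.37  0.53]
shift [ 0.031 -0.007  0.135] turn [ 0.013 -0.002  0.001]
```

```bash
python3 - <<'E'
from h import *
print(*gob(-38,0,100,30)); print(*gob(-38,0,70,30)); print(*gob(-38,0,60,30))
E
```

```text
shift [ 0.06  -0.009  0.234] turn [ 0.013 -0.002  0.001]
shift [ 0.11 -0.01  0.32] turn [ 0.013 -0.002  0.001]
shift [ 0.127 -0.01   0.349] turn [ 0.013 -0.002  0.001]
```

Request:
{"fn": "play_rows", "kwargs": {
  "rows": "255 0.03 -0.009 0.1 0.013 0 0;255 0.06 -0.009 0.234 0.013 0 0;255 0.06 -0.009 0.234 0.013 0 0;255 0.085 -0.01 0.277 0.013 0 0;255 0.11 -0.01 0.32 0.013 0 0;255 0.11 -0.01 0.32 0.013 0 0;255 0.11 -0.01 0.32 0.013 0 0"
}}

```text
time: 56.85
ee_pos: [0.4797, 0.2542, 0.0707]
ee_rot: [-0.933, 2.473, 0.247]
force: [-0.1, -0.0, 0.1]
opening: 0.0002
```

Request:
{"fn": "play_rows", "kwargs": {
  "rows": "255 0.0085 0 0.0145 0 0 0;255 0.0085 0 0.0145 0 0 0"
}}

```text
time: 57.1
ee_pos: [0.4793, 0.2543, 0.0644]
ee_rot: [-0.934, 2.473, 0.247]
force: [-0.2, -0.6, 0.7]
opening: -0.0001
```

Request:
{"fn": "play_rows", "kwargs": {
  "rows": "255 0.0085 0 0.0145 0 0 0;255 0.0085 0 0.0145 0 0 0"
}}

```text
time: 57.35
ee_pos: [0.479, 0.2544, 0.0589]
ee_rot: [-0.934, 2.474, 0.248]
force: [0.3, 0.1, 0.4]
opening: -0.0001
```

Request:
{"fn": "play_rows", "kwargs": {
  "rows": "255 0.005 0 0.0087 0 0 0;255 0.005 0 0.0087 0 0 0"
}}

```text
time: 57.6
ee_pos: [0.4791, 0.2544, 0.0561]
ee_rot: [-0.934, 2.473, 0.248]
force: [-0.6, -0.2, 0.3]
opening: 0.0001
```

Request:
{"fn": "play_rows", "kwargs": {
  "rows": "255 0.005 0 0.0087 0 0 0;255 0.005 0 0.0087 0 0 0"
}}

```text
time: 57.85
ee_pos: [0.4792, 0.2544, 0.0531]
ee_rot: [-0.934, 2.473, 0.248]
force: [-0.1, -0.4, -0.0]
opening: -0.0001
```

Request:
{"fn": "play_rows", "kwargs": {
  "rows": "255 0.005 0 0.0087 0 0 0;255 0.005 0 0.0087 0 0 0"
}}

```text
time: 58.1
ee_pos: [0.4795, 0.2547, 0.0513]
ee_rot: [-0.935, 2.47, 0.247]
force: [-11.5, -12.4, 36.6]
opening: 0.0002
```

Request:
{"fn": "play_rows", "kwargs": {
  "rows": "255 -0.028 0 -0.049 0 0 0;255 -0.028 0 -0.049 0 0 0;255 -0.028 0 -0.049 0 0 0"
}}

```text
time: 58.48
ee_pos: [0.4793, 0.2542, 0.0669]
ee_rot: [-0.933, 2.473, 0.247]
force: [-0.6, -0.8, 0.5]
opening: -0.0001
```

```bash
python3 - <<'E'
from h import *
print(inbox(),bot.observe()["joints"].round(2))
for a in [(-20,3,69),(0,3,75),(20,3,75)]: print(*gob(*a,30))
E
```

```text
(array([-38.6,  -0.4,  66.9]), np.float64(29.8)) [ 0.26  0.74 -1.04  2.33  1.95  0.53 -0.03]
shift [-0.057  0.011  0.025] turn [-0.001 -0.003  0.001]
shift [-0.125  0.011  0.041] turn [-0.001 -0.003  0.001]
shift [-0.183  0.011  0.074] turn [-0.001 -0.003  0.001]
```

Request:
{"fn": "play_rows", "kwargs": {
  "rows": "255 -0.03 0.011 0.013 0 0 0;255 -0.05 0.011 0.025 0 0 0;255 -0.06 0.011 0.03 0 0 0;255 -0.07 0.011 0.035 0 0 0;255 -0.08 0.011 0.04 0 0 0;255 -0.09 0.011 0.045 0 0 0;255 -0.1 0.011 0.05 0 0 0;255 -0.1 0.011 0.05 0 0 0"
}}

```text
time: 59.48
ee_pos: [0.5003, 0.2773, 0.0676]
ee_rot: [-0.934, 2.477, 0.246]
force: [-12.1, -10.1, -0.6]
opening: 0.0001
```

```bash
python3 - <<'E'
from h import *
print(inbox(),bot.observe()["joints"].round(2))
for n,r in(("side",(285,90,395,180)),):
    c,im=grab(n,"s17.png",6,r)
E
```

```text
(array([-7.5,  3. , 67.6]), np.float64(29.6)) [ 0.2   0.74 -1.01  2.26  1.87  0.52  0.04]
```

View pics/s17.png

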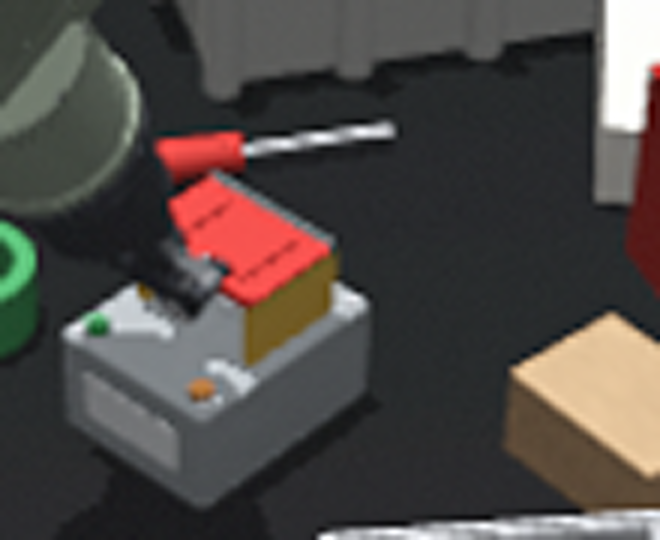

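Request:
{"fn": "play_rows", "kwargs": {
  "rows": "255 0.03 0 -0.017 0 0 0;255 0.03 0 -0.017 0 0 0;255 0.03 0 -0.017 0 0 0"
}}

```text
time: 59.9
ee_pos: [0.4948, 0.2723, 0.0693]
ee_rot: [-0.933, 2.472, 0.248]
force: [-0.3, 1.1, -0.4]
opening: -0.0
```

```bash
python3 - <<'E'
from h import *
print(inbox(),bot.observe()["force"].round(1))
T=pose()
for th in (0,5,10,20,30,40,50,60):
    t=np.radians(th); x,z=45-70*np.cos(t)+12.4,116+70*np.sin(t)-46
    print(th,round(x),round(z),*gob(x,3,z,30,T))
E
```

```text
(array([-15. ,   2.9,  69.3]), np.float64(29.9)) [-0.3  1.1 -0.4]
0 -13 70 shift [-0.008  0.     0.002] turn [-0.    -0.002  0.001]
5 -12 76 shift [-0.019  0.    -0.015] turn [-0.    -0.002  0.001]
10 -12 82 shift [-0.031  0.    -0.031] turn [-0.    -0.002  0.001]
20 -8 94 shift [-0.06  0.   -0.06] turn [-0.    -0.002  0.001]
30 -3 105 shift [-0.093  0.    -0.084] turn [-0.    -0.002  0.001]
40 4 115 shift [-0.13   0.    -0.101] turn [-0.    -0.002  0.001]
50 12 124 shift [-0.169 -0.    -0.111] turn [-0.    -0.002  0.001]
60 22 131 shift [-0.21  -0.    -0.115] turn [-0.    -0.002  0.001]
```

Request:
{"fn": "play_rows", "kwargs": {
  "rows": "255 -0.008 0 0.002 0 0 0;255 -0.014 0 -0.007 0 0 0;255 -0.019 0 -0.015 0 0 0;255 -0.025 0 -0.023 0 0 0;255 -0.031 0 -0.031 0 0 0"
}}

```text
time: 60.52
ee_pos: [0.4967, 0.2742, 0.0818]
ee_rot: [-0.934, 2.473, 0.247]
force: [-3.3, -1.9, -1.0]
opening: 0.0002
```

```bash
python3 - <<'E'
from h import *
print(inbox(),bot.observe()["force"].round(1))
c=cam("side");im=viewer.grab_frame("side").astype(int)
m=(im[...,0]>150)&(im[...,1]<110)&(im[...,2]<110); m[:105]=0;m[190:]=0;m[:,:295]=0;m[:,350:]=0
def redpix(name):
    a=cv2.imread(name)[:,:,::-1]; return a
print("red area",m.sum(),np.argwhere(m).mean(0),np.argwhere(m).min(0),np.argwhere(m).max(0))
a=cv2.imread("pics/s13.png")[:,:,::-1];a=cv2.resize(a,(640,400),interpolation=cv2.INTER_AREA).astype(int)
m=(a[...,0]>150)&(a[...,1]<110)&(a[...,2]<110); m[:105]=0;m[190:]=0;m[:,:295]=0;m[:,350:]=0
print("ref",m.sum(),np.argwhere(m).mean(0),np.argwhere(m).min(0),np.argwhere(m).max(0))
E
```

```text
(array([-12.3,   3.1,  81.8]), np.float64(29.8)) [-3.3 -1.9 -1. ]
red area 338 [126.20118343 323.86982249] [112 311] [155 339]
ref 505 [126.2990099  320.19207921] [112 299] [155 339]
```

```bash
python3 - <<'E'
from h import *
c=cam("side")
for th in (0,5,10,20,40):
    t=np.radians(th);p=[(.045-.07*np.cos(t)-.002*np.sin(t)*0),-.046,.12+.07*np.sin(t),1]
    print(th,topix(c,(BOX@p)[:3]).round(1))
a=cv2.imread("pics/s17.png")
im=viewer.grab_frame("side"); np.set_printoptions(linewidth=200)
print(im[140:160,322:332,0])
E
```

```text
0 [[326.3 140.8]]
5 [[326.4 139.3]]
10 [[326.6 137.7]]
20 [[327.3 134.4]]
40 [[329.9 127.5]]
[[156 161 152 138 127 145 121 113 112 112]
 [124 130 135 131 115 120 112 112 113 114]
 [122 117 121 118 109 113 112 113 115 114]
 [126 126 123 117 110 113 115 114 113 113]
 [126 128 127 119 109 112 113 113 113 113]
 [128 129 127 120 111 113 114 113 112 113]
 [129 128 126 119 111 114 113 113 113 114]
 [127 127 126 119 112 113 114 113 114 114]
 [125 127 126 119 111 113 113 115 121 124]
 [121 125 125 118 111 113 115 120 126 127]
 [174 120 123 120 112 117 122 128 128 123]
 [198 190 175 119 121 125 127 128 121 104]
 [201 202 198 191 177 123 125 116  92  78]
 [171 202 201 203 199 162 107  85  76  74]
 [133 173 203 197 173 116  77  74  75  75]
 [124 157 190 162 107  75  73  75  77  76]
 [124 129 127  96  72  73  76  75  75  75]
 [113  90  76  73  76  77  75  75  75  75]
 [ 83  76  76  76  75  77  75  75  74  74]
 [ 74  77  76  77  76  75  76  76  73  73]]
```

```bash
cat >> h.py <<'E'
def guardpix(im):
    hsv=cv2.cvtColor(np.ascontiguousarray(im),cv2.COLOR_RGB2HSV); m=(((hsv[...,0]<5)|(hsv[...,0]>174))&(hsv[...,1]>130)&(hsv[...,2]>110)).astype(np.uint8)
    m[:,:290]=0;m[:,360:]=0;m[:80]=0;m[185:]=0
    n,l,s,_=cv2.connectedComponentsWithStats(m); o=[]
    for k in range(1,n):
        if s[k,4]>25: yx=np.argwhere(l==k); o.append((s[k].tolist(),"lowest",yx[yx[:,0].argmax()][::-1].tolist(),"right",yx[yx[:,1].argmax()][::-1].tolist(),"top",yx[0][::-1].tolist()))
    return o
E
python3 - <<'E'
from h import *
a=cv2.imread("pics/s13.png")[:,:,::-1];a=cv2.resize(a,(640,400),interpolation=cv2.INTER_AREA)
print(guardpix(a)); print(guardpix(viewer.grab_frame("side")))
E
```

```text
[([299, 112, 27, 9, 167], 'lowest', [300, 120], 'right', [325, 113], 'top', [317, 112]), ([306, 119, 34, 22, 378], 'lowest', [325, 140], 'right', [339, 131], 'top', [319, 119])]
[([311, 112, 29, 27, 350], 'lowest', [325, 138], 'right', [339, 131], 'top', [318, 112])]
```

```bash
python3 - <<'E'
from h import *
T=pose()
for th in (15,20,25,30,40,50,60):
    t=np.radians(th); x,z=45-70*np.cos(t)+12.4,116+70*np.sin(t)-46
    print(th,round(x),round(z),*gob(x,3,z,30,T))
E
```

```text
15 -10 88 shift [-0.016 -0.    -0.015] turn [-0.    -0.003  0.001]
20 -8 94 shift [-0.031 -0.    -0.029] turn [-0.    -0.003  0.001]
25 -6 100 shift [-0.048 -0.    -0.041] turn [-0.    -0.003  0.001]
30 -3 105 shift [-0.065 -0.    -0.052] turn [-0.    -0.003  0.001]
40 4 115 shift [-0.101 -0.001 -0.07 ] turn [-0.    -0.003  0.001]
50 12 124 shift [-0.141 -0.001 -0.08 ] turn [-0.    -0.003  0.001]
60 22 131 shift [-0.181 -0.001 -0.084] turn [-0.    -0.003  0.001]
```

Request:
{"fn": "play_rows", "kwargs": {
  "rows": "255 -0.016 0 -0.015 0 0 0;255 -0.031 0 -0.029 0 0 0;255 -0.048 0 -0.041 0 0 0;255 -0.065 0 -0.052 0 0 0;255 -0.083 0 -0.061 0 0 0;255 -0.101 0 -0.07 0 0 0;255 -0.101 0 -0.07 0 0 0"
}}

```text
time: 61.55
ee_pos: [0.5093, 0.2853, 0.1157]
ee_rot: [-0.933, 2.472, 0.247]
force: [-0.1, 0.9, -0.8]
opening: -0.0003
```

```bash
python3 - <<'E'
from h import *
print(inbox(),bot.observe()["force"].round(1),bot.observe()["joints"].round(2)); print(guardpix(viewer.grab_frame("side")))
T=pose()
for x,z in ((12,124),(18.4,134),(27,138),(35.4,140),(44,141),(53.4,141),(64,139),(70,137)): print(x,z,*gob(x,3,z,30,T))
E
```

```text
(array([  4.5,   3.1, 115.7]), np.float64(29.9)) [-0.1  0.9 -0.8] [ 0.19  0.61 -0.98  2.22  1.62  0.41  0.23]
[([317, 112, 9, 6, 46], 'lowest', [319, 117], 'right', [325, 112], 'top', [317, 112]), ([324, 122, 15, 9, 59], 'lowest', [336, 130], 'right', [338, 129], 'top', [325, 122])]
12 124 shift [-0.037 -0.    -0.012] turn [-0.001 -0.002  0.001]
18.4 134 shift [-0.072 -0.    -0.03 ] turn [-0.001 -0.002  0.001]
27 138 shift [-0.104 -0.    -0.028] turn [-0.001 -0.002  0.001]
35.4 140 shift [-0.131 -0.001 -0.019] turn [-0.001 -0.002  0.001]
44 141 shift [-0.158 -0.001 -0.008] turn [-0.001 -0.002  0.001]
53.4 141 shift [-0.185 -0.001  0.008] turn [-0.001 -0.002  0.001]
64 139 shift [-0.212 -0.001  0.031] turn [-0.001 -0.002  0.001]
70 137 shift [-0.226 -0.001  0.047] turn [-0.001 -0.002  0.001]
```

Request:
{"fn": "play_rows", "kwargs": {
  "rows": "255 -0.037 0 -0.012 0 0 0;255 -0.055 0 -0.021 0 0 0;255 -0.072 0 -0.03 0 0 0;255 -0.088 0 -0.029 0 0 0;255 -0.104 0 -0.028 0 0 0;255 -0.118 0 -0.023 0 0 0;255 -0.131 0 -0.019 0 0 0;255 -0.145 0 -0.013 0 0 0;255 -0.158 0 -0.008 0 0 0;255 -0.172 0 0 0 0 0;255 -0.185 0 0.008 0 0 0;255 -0.199 0 0.019 0 0 0;255 -0.212 0 0.031 0 0 0;255 -0.226 0 0.047 0 0 0;255 -0.226 0 0.047 0 0 0;255 -0.226 0 0.047 0 0 0"
}}

```text
time: 63.6
ee_pos: [0.5581, 0.3284, 0.1365]
ee_rot: [-0.934, 2.473, 0.248]
force: [0.0, 0.4, 0.3]
opening: 0.0004
```

```bash
python3 - <<'E'
from h import *
print(inbox(),bot.observe()["force"].round(1),bot.observe()["joints"].round(2)); print(guardpix(viewer.grab_frame("side")))
c=cam("side")
for th in (0,90,105,126):
    t=np.radians(th);print(th,topix(c,np.array([(BOX@[.045-.07*np.cos(t),y,.12+.07*np.sin(t),1])[:3] for y in(-.046,.046)])).round(0).tolist())
E
```

```text
(array([ 69.6,   3.3, 136.5]), np.float64(29.8)) [0.  0.4 0.3] [ 0.13  0.64 -0.97  2.05  1.36  0.46  0.5 ]
[([299, 107, 50, 23, 490], 'lowest', [340, 129], 'right', [348, 112], 'top', [339, 107])]
0 [[326.0, 141.0], [306.0, 129.0]]
90 [[341.0, 114.0], [320.0, 102.0]]
105 [[345.0, 112.0], [324.0, 100.0]]
126 [[349.0, 111.0], [329.0, 100.0]]
```

```bash
python3 - <<'E'
from h import *
T=pose()
for x,z in ((-25,136),(-25,69),(-5,69)): print(x,z,*gob(x,4,z,30,T))
E
```

```text
-25 136 shift [ 0.274  0.003 -0.155] turn [-0.    -0.003  0.001]
-25 69 shift [0.385 0.003 0.039] turn [-0.    -0.003  0.001]
-5 69 shift [0.328 0.003 0.072] turn [-0.    -0.003  0.001]
```

Request:
{"fn": "play_rows", "kwargs": {
  "rows": "255 0.14 0.003 -0.08 0 0 0;255 0.274 0.003 -0.155 0 0 0;255 0.274 0.003 -0.155 0 0 0;255 0.274 0.003 -0.155 0 0 0;255 0.33 0.003 -0.06 0 0 0;255 0.385 0.003 0.039 0 0 0;255 0.385 0.003 0.039 0 0 0;255 0.385 0.003 0.039 0 0 0;255 0.355 0.003 0.055 0 0 0;255 0.328 0.003 0.072 0 0 0;255 0.328 0.003 0.072 0 0 0"
}}

```text
time: 65.03
ee_pos: [0.5026, 0.2805, 0.0697]
ee_rot: [-0.933, 2.471, 0.247]
force: [0.3, -0.4, -0.4]
opening: -0.0
```

```bash
python3 - <<'E'
from h import *
print(inbox(),bot.observe()["force"].round(1),bot.observe()["joints"].round(2)); im=viewer.grab_frame("side");print(guardpix(im))
T=pose()
for x,z in ((5,69),(15,69),(20,69),(25,69),(30,69)): print(x,z,*gob(x,4,z,30,T))
E
```

```text
(array([-3.7,  3.9, 69.7]), np.float64(29.9)) [ 0.3 -0.4 -0.4] [ 0.16  0.71 -0.95  2.26  1.9   0.47 -0.01]
[([312, 101, 37, 29, 547], 'lowest', [340, 129], 'right', [348, 112], 'top', [329, 101])]
5 69 shift [-0.027 -0.     0.017] turn [-0.001 -0.002  0.002]
15 69 shift [-0.056 -0.     0.033] turn [-0.001 -0.002  0.002]
20 69 shift [-0.07  -0.     0.041] turn [-0.001 -0.002  0.002]
25 69 shift [-0.085 -0.     0.05 ] turn [-0.001 -0.002  0.002]
30 69 shift [-0.099 -0.     0.058] turn [-0.001 -0.002  0.002]
```

Request:
{"fn": "play_rows", "kwargs": {
  "rows": "255 -0.014 0 0.008 0 0 0;255 -0.027 0 0.017 0 0 0;255 -0.042 0 0.025 0 0 0;255 -0.056 0 0.033 0 0 0;255 -0.063 0 0.037 0 0 0;255 -0.063 0 0.037 0 0 0"
}}

```text
time: 65.82
ee_pos: [0.5182, 0.2943, 0.0687]
ee_rot: [-0.934, 2.473, 0.247]
force: [0.3, -0.3, 0.2]
opening: 0.0001
```

Request:
{"fn": "play_rows", "kwargs": {
  "rows": "255 -0.0058 0 0.0033 0 0 0;255 -0.0115 0 0.0067 0 0 0;255 -0.0115 0 0.0067 0 0 0"
}}

```text
time: 66.2
ee_pos: [0.5213, 0.297, 0.0687]
ee_rot: [-0.934, 2.473, 0.247]
force: [0.2, 0.1, -0.1]
opening: -0.0
```

Request:
{"fn": "play_rows", "kwargs": {
  "rows": "255 -0.0058 0 0.0033 0 0 0;255 -0.0058 0 0.0033 0 0 0"
}}

```text
time: 66.45
ee_pos: [0.5228, 0.2983, 0.0687]
ee_rot: [-0.934, 2.473, 0.248]
force: [0.0, -0.5, 0.9]
opening: -0.0002
```

Request:
{"fn": "play_rows", "kwargs": {
  "rows": "255 -0.0058 0 0.0033 0 0 0;255 -0.0058 0 0.0033 0 0 0"
}}

```text
time: 66.7
ee_pos: [0.5243, 0.2996, 0.0687]
ee_rot: [-0.933, 2.473, 0.247]
force: [0.1, 0.7, 0.6]
opening: 0.0001
```

Request:
{"fn": "play_rows", "kwargs": {
  "rows": "255 -0.0058 0 0.0033 0 0 0;255 -0.0058 0 0.0033 0 0 0"
}}

```text
time: 66.95
ee_pos: [0.5258, 0.3009, 0.0687]
ee_rot: [-0.933, 2.473, 0.248]
force: [0.5, -0.6, 0.3]
opening: 0.0001
```

Request:
{"fn": "play_rows", "kwargs": {
  "rows": "255 -0.0058 0 0.0033 0 0 0;255 -0.0058 0 0.0033 0 0 0"
}}

```text
time: 67.2
ee_pos: [0.5271, 0.3022, 0.0686]
ee_rot: [-0.934, 2.473, 0.247]
force: [-0.3, -0.5, -1.3]
opening: -0.0002
```

Request:
{"fn": "play_rows", "kwargs": {
  "rows": "255 -0.0058 0 0.0033 0 0 0;255 -0.0058 0 0.0033 0 0 0"
}}

```text
time: 67.45
ee_pos: [0.5278, 0.3027, 0.0681]
ee_rot: [-0.934, 2.475, 0.247]
force: [-8.7, -8.7, 7.7]
opening: 0.0001
```

Request:
{"fn": "play_rows", "kwargs": {
  "rows": "255 -0.0058 0 0.0033 0 0 0;255 -0.0058 0 0.0033 0 0 0"
}}

```text
time: 67.7
ee_pos: [0.5284, 0.3032, 0.0677]
ee_rot: [-0.934, 2.476, 0.246]
force: [-20.0, -18.4, 16.4]
opening: 0.0001
```

```bash
python3 - <<'E'
from h import *
print(inbox(),bot.observe()["force"].round(1)); c=cam("side");im=viewer.grab_frame("side");print(guardpix(im))
for a in(-.3,.3):
    print(a,topix(c,(BOX@[.018+.034*np.sin(a),0,.07+.034*np.cos(a),1])[:3]).round(1))
np.set_printoptions(linewidth=250)
g=im[118:152,306:342].astype(int); 
for r,row in zip(range(118,152),g): print(r,' '.join('%3d%s'%(p.max(), 'r' if p[0]>p[2]+60 and p[1]<p[0]*.6 else 'y' if p[0]>p[2]+40 else ' ') for p in row))
E
```

```text
(array([30.6,  3.9, 67.7]), np.float64(29.6)) [-20.  -18.4  16.4]
[([321, 101, 28, 29, 495], 'lowest', [340, 129], 'right', [348, 112], 'top', [329, 101])]
-0.3 [[322.8 134.1]]
0.3 [[326.8 131.3]]
118  52   43   40   38   36   34   34   32   31   32   31   33   33   34   35  149r 214r 206r 204r 204r 204r 204r 204r 204r 204r 204r 204r 205r 205r 204r 205r 205r 205r 205r 204r 204r
119  34   33   33   35   38   30   31   30   32   30   30   31   32   36   33  109r 182r 203r 207r 205r 204r 204r 204r 204r 204r 204r 204r 204r 205r 205r 204r 204r 205r 205r 204r 205r
120  30   31   34   32   32   30   31   31   29   32   33   32   34   32   33   36  108  170y 186r 197r 206r 205r 204r 204r 203r 204r 205r 204r 204r 205r 204r 205r 204r 205r 205r 205r
121  32   32   32   31   29   32   33   31   31   30   31   30   31   33   31   37   73  108  138  169y 198r 208r 206r 205r 204r 204r 204r 204r 205r 205r 205r 205r 205r 205r 205r 204r
122  31   29   30   30   31   30   33   31   32   30   33   31   32   32   32   40   60   70   91  117  155  183r 202r 207r 205r 204r 204r 204r 204r 205r 205r 204r 205
[... 4651 characters left out ...]
136  136  136  137  137  138  137  136  136  136  135  137  130  119  111y 113y 113y 115y 120  128  130  160  175  121  104   80   76   80   81   81 
149 203  155  133  135  136  136  136  136  137  138  138  137  137  137  136  135  134  136  131  119  111y 112y 114y 121  135  138  158  180  144   84   80   80   80   80   81   81 
150 155  131  134  136  137  137  136  137  138  138  138  138  138  137  136  135  135  136  135  122  113y 118y 123  135  138  132  130  125   91   78   81   81   80   80   80   80 
151 132  136  137  136  136  136  136  137  138  139  139  139  137  137  136  136  136  136  137  135  127  131  136  137  130  112   88   81   80   79   80   80   79   80   81   80
```

Request:
{"fn": "play_rows", "kwargs": {
  "rows": "255 0.1 0 -0.058 0 0 0;255 0.17 0 -0.1 0 0 0;255 0.25 0 -0.144 0 0 0;255 0.25 0 -0.144 0 0 0;255 0.25 0 -0.5 0 0 0;255 0.25 0 -0.5 0 0 0;255 0.25 0 -0.5 0 0 0;255 0.25 0 -0.5 0 0 0"
}}

```text
time: 68.75
ee_pos: [0.4265, 0.2128, 0.1632]
ee_rot: [-0.933, 2.469, 0.245]
force: [1.1, 0.3, 0.2]
opening: -0.0003
```

```bash
python3 - <<'E'
from h import *
print(inbox(),bot.observe()["force"].round(1)); im=viewer.grab_frame("side");print(guardpix(im))
cv2.imwrite("pics/s18.png",cv2.resize(im[100:165,295:360,::-1],None,fx=8,fy=8,interpolation=cv2.INTER_CUBIC))
for r in range(122,146): print(r,' '.join('%3d%s'%(p.max(), 'r' if p[0]>int(p[2])+60 and p[1]<p[0]*.6 else 'y' if p[0]>int(p[2])+40 else ' ') for p in im[r,308:340]))
c,iw=grab("scene","sc18.png")
for a in(-.3,.3): print(a,topix(c,(BOX@[.018+.034*np.sin(a),0,.07+.034*np.cos(a),1])[:3]).round(1))
E
```

```text
(array([-105.6,    3.3,  163.2]), np.float64(30.0)) [1.1 0.3 0.2]
[([299, 101, 50, 29, 638], 'lowest', [340, 129], 'right', [348, 112], 'top', [329, 101])]
122  26   31   42   38   40   39   38   36   88y 197y 244y 230y 201y 148y  88y  65   90  116  155  183r 203r 207r 206r 205r 204r 204r 204r 205r 205r 205r 205r 205r
123  39   41   44   43   44   41   93y 195y 242y 243y 219y 143y 104y 110y 103y  62   46   66   98  129  167y 188r 202r 207r 205r 205r 204r 205r 205r 205r 205r 204r
124  45   44   44   44   41   88y 198y 244y 228y 197y 145y 106y 110y 114y 104y  66   41   41   50   78  103  138  167y 192r 209r 207r 205r 205r 204r 205r 205r 205r
125  43   43   41   92y 194y 244y 243y 218y 142y 105y 108y 111y 112y 113y 105y  66   43   42   42   42   55   85  111  146  179y 197r 208r 206r 205r 205r 205r 205r
126  44   40   89y 197y 245y 227y 195y 145y 106y 110y 111y 113y 112y 113y 100y  60   37   38   42   42   39   44   64   95  123  156y 184r 202r 207r 206r 205r 205r
127  92y 195y 245y 244y 218y 142y 104y 110y 112y 112y 113y 112y 112y 110y 135  186  196   91   32   38   41   41   40   47  
[... 2332 characters left out ...]
12y
142 208  209  210  209  209  210  210  210  211  209  210  210  210  205  188  178  169  128  106y 110y 112y 114y 114y 115y 114y 114y 112y 113y 113y 113y 113y 119 
143 209  209  210  208  208  209  209  209  209  209  210  210  211  209  208  206  198  154  105y 111y 113y 113y 114y 112y 112y 113y 112y 112y 113y 116y 121  133 
144 209  210  210  210  209  208  209  208  210  211  210  210  209  208  209  212  205  167  106y 111y 114y 114y 113y 113y 113y 113y 112y 114y 119  129  133  141 
145 209  210  211  209  209  209  209  209  209  209  209  209  209  210  210  211  205  167  107y 113y 113y 113y 113y 113y 113y 113y 113y 118  132  135  131  123 
-0.3 [[398.8 227.2]]
0.3 [[401.1 232.2]]
```

```bash
python3 - <<'E'
from h import *
T=pose(); print(*gob(-60,3,215,0,T))
E
```

```text
shift [-0.221 -0.003 -0.078] turn [-0.001  0.498  0.001]
```

Request:
{"fn": "play_rows", "kwargs": {
  "rows": "255 -0.1 0 -0.15 0 0.2 0;255 -0.22 0 -0.078 0 0.5 0;255 -0.22 0 -0.078 0 0.5 0;255 -0.22 0 -0.078 0 0.5 0;255 -0.22 0 -0.078 0 0.5 0;255 -0.22 0 -0.078 0 0.5 0"
}}

```text
time: 69.6
ee_pos: [0.4604, 0.2437, 0.2127]
ee_rot: [1.106, -2.934, 0.0]
force: [-0.3, -0.4, -1.3]
opening: -0.0001
```

Request:
{"fn": "play_rows", "kwargs": {
  "rows": "255 -0.62 0 0 0 0 0;255 -0.62 0 0 0 0 0;255 -0.62 0 0 0 0 0;255 -0.62 0 0 0 0 0;255 -0.62 0 0 0 0 0;255 -0.62 0 0 0 0 0"
}}

```text
time: 70.35
ee_pos: [0.5988, 0.3648, 0.2141]
ee_rot: [1.108, -2.938, 0.005]
force: [0.4, -0.4, -0.4]
opening: 0.0002
```

```bash
python3 - <<'E'
from h import *
print(inbox(),bot.observe()["force"].round(1),bot.observe()["joints"].round(2)); print(guardpix(viewer.grab_frame("side")));print(*gob(125,3,127,0))
E
```

```text
(array([124.1,   3.8, 214.1]), np.float64(-0.2)) [ 0.4 -0.4 -0.4] [-0.15  0.78 -0.9   1.33  0.61  1.31  1.24]
[([299, 101, 50, 29, 630], 'lowest', [340, 129], 'right', [348, 112], 'top', [329, 101])]
shift [-0.003 -0.002  0.291] turn [-0.002 -0.002  0.   ]
```

Request:
{"fn": "play_rows", "kwargs": {
  "rows": "255 0 0 0.15 0 0 0;255 0 0 0.29 0 0 0;255 0 0 0.29 0 0 0;255 0.05 0 0.29 0 0 0;255 0.08 0 0.29 0 0 0;255 0.11 0 0.29 0 0 0;255 0.14 0 0.29 0 0 0;255 0.17 0 0.29 0 0 0;255 0.2 0 0.29 0 0 0;255 0.22 0 0.29 0 0 0;255 0.22 0 0.29 0 0 0;255 0.22 0 0.29 0 0 0"
}}

```text
time: 71.9
ee_pos: [0.5496, 0.3219, 0.1273]
ee_rot: [1.108, -2.937, 0.003]
force: [0.2, 0.1, 0.3]
opening: 0.0002
```

```bash
python3 - <<'E'
from h import *
print(inbox(),bot.observe()["force"].round(1)); print(guardpix(viewer.grab_frame("side")))
E
```

```text
(array([ 58.9,   4.1, 127.3]), np.float64(-0.2)) [0.2 0.1 0.3]
[([298, 112, 41, 19, 250], 'lowest', [338, 130], 'right', [338, 129], 'top', [318, 112])]
```

Guard appears to have fallen forward; retreat upward and clear away, then check.

Request:
{"fn": "play_rows", "kwargs": {
  "rows": "255 0 0 -0.2 0 0 0;255 0 0 -0.4 0 0 0;255 0 0 -0.5 0 0 0;255 0 0 -0.5 0 0 0;255 0.5 0 -0.5 0 0 0;255 0.9 0 -0.5 0 0 0;255 0.9 0 -0.5 0 0 0;255 0.9 0 -0.5 0 0 0;255 0.9 0 -0.5 0 0 0"
}}

```text
time: 73.08
ee_pos: [0.3452, 0.1419, 0.2771]
ee_rot: [1.106, -2.936, 0.005]
force: [-0.4, 0.2, 0.1]
opening: -0.0001
```

```bash
python3 - <<'E'
from h import *
s=bot.observe();print(inbox(),s["force"].round(1),s["time"]); im=viewer.grab_frame("side");print("guard",guardpix(im))
a=cv2.imread("pics/s13.png")[:,:,::-1];a=cv2.resize(a,(640,400),interpolation=cv2.INTER_AREA);print("ref",guardpix(a))
b=cv2.resize(cv2.imread("pics/s15.png")[:,:,::-1],(640,400),interpolation=cv2.INTER_AREA)
d=np.abs(im.astype(int)-b).max(2)
for n,(x0,y0,x1,y1) in dict(tray=(335,170,412,238),basket=(340,236,425,312),spray=(375,290,415,360),box=(290,115,350,170),carton=(365,140,412,178),tape=(265,122,295,152),driver=(297,108,352,122)).items(): print(n,"changed px",(d[y0:y1,x0:x1]>60).sum())
c=cam("side")
for bl in blobs(c,im,.015,60,110):
  if .38<bl[1][0]<.8 and -.4<bl[1][1]<.2:print(*bl)
E
```

```text
(array([-213.4,    3.7,  277.1]), np.float64(-0.3)) [-0.4  0.2  0.1] 73.075
guard [([299, 112, 27, 9, 168], 'lowest', [300, 120], 'right', [325, 112], 'top', [318, 112]), ([306, 120, 34, 21, 378], 'lowest', [325, 140], 'right', [339, 131], 'top', [318, 120])]
ref [([299, 112, 27, 9, 167], 'lowest', [300, 120], 'right', [325, 113], 'top', [317, 112]), ([306, 119, 34, 22, 378], 'lowest', [325, 140], 'right', [339, 131], 'top', [319, 119])]
tray changed px 20
basket changed px 0
spray changed px 0
box changed px 0
carton changed px 0
tape changed px 0
driver changed px 0
[373. 203.] [0.648 0.052] [0.646 0.04 ] [0.197 0.217] 85.0
[388. 287.] [ 0.626 -0.272] [ 0.633 -0.271] [0.142 0.244] 99.0
```

```bash
python3 -c "
from bench import bot; print(bot.sign_off())"
```

```text
the job is handed in; nothing more can be done
None
```

The job is done and handed in at about 73 s. All six parts I found are put away, the blower toggle is on, and the guard is shut again.

**Parts:** I found three long steel bolts and three connecting rods; a fourth bolt did not show in any picture. The bolts lie in the steel tray and the rods in the blue basket. One rod was knocked aside partway through, so I measured it again before picking it up. I left the turquoise bolt and the brown rod alone.

**Switch:** I lifted the guard until it leaned back on its stop, pushed the toggle against its stop, then tipped the guard forward so it dropped shut.

**Last checks:**
- **Toggle:** With the guard open, the white ball showed at pixel (326.6, 130). I expected (326.8, 131.3) for on and (322.8, 134.1) for off.
- **Guard:** After it dropped, its outline matched the shut one from before to within a pixel.
- **Surroundings:** Comparing the side camera before and after the switch work, the basket, box, spray can, carton, tape and screwdriver had not changed. About 20 pixels differed in the tray, which I put down to shadow but did not look at closely.

**What went wrong or disagreed:**
- **Fingertip height:** The fingertips sit about 25 mm higher than the reported tool position implies. My first bolt grasps closed on nothing, and I corrected for it afterwards.
- **Contact forces:** To find the fingertip height at the switch box I touched the panel with the fingertips, which read about 40 N at the wrist. The toggle stop read about 32 N. Both were contacts of the fingers.
- **Picture limit:** I had used all 16 pictures by then, so I made the last checks from pixel values rather than by eye.

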